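Stack the finished cases on the slant rack

ROBOT

A 7-joint arm with a two-finger parallel gripper is mounted at the origin on the work surface. World frame = base frame: x ahead of the robot, y to its left, z up, the work surface at z = 0. Lengths are in m, angles in rad, forces in N, time in s.
With the tool pointing down it reaches from about 0.425 to 0.875 m from the base axis. Payload 8.4 kg.
Tool frame: the origin (TCP) lies on the centre line of the jaws, within the pads' length; the fingertips stand 17 mm ahead of it and the grasp point (between the pads) lies 2 mm behind it; x points along the fingers, z is the direction in which the jaws open and shut, and the axes are right-handed (so a half turn about x gives the same grasp; the last joint's range is limited). The gripper opens to 87 mm and grips with 3 to 60 N. Pads are 19 mm wide; open, the fingers measure 117 mm over their backs; the gripper's body (75 mm by 190 mm) begins 51 mm behind the grasp point.
Start: joints at [-1.363, 0.333, 0.04, 1.465, -0.013, 1.343, -0.059], TCP at [0.196, 0.62, 0.208] pointing down, gripper open.
Joint ranges: [-2.58, 2.58], [-0.38, 2.09], [-1.3, 1.39], [0.25, 2.4], [-1.5, 4.64], [0.08, 2.09], [-2.65, 2.65]. Speed limits (rad/s): [2.22, 2.22, 2.79, 2.79, 3.14, 3.14, 3.14].

INTERFACE

Orientations are given as a unit quaternion [x, y, z, w].
In Python, from cell import r gives the robot as it stands.
- The arm moves only by the shell command python3 -m jog 'ROWS' [FORCE]. ROWS is JSON, a list of rows, each a list of 3 entries, a list of its own where there are three numbers: the shift along the world's x, y, z in m, then the turn, a rotation vector about the world's x, y, z in degrees, then the finger opening in m, from 0 to 0.087. In form: [[[tx, ty, tz], [wx, wy, wz], claw], ...]. A call has exactly 5 rows; each row is the pose to reach, as a shift and turn from the pose commanded when the call began; what a row does not reach only later rows make up. A row lasts 1/12 s, in which the tool goes at most 41.7 mm and 7.16 degrees, less where a joint would pass 70% of its speed; a pose out of reach is approached as far as the arm can. A call with a gripper value outside its range is refused whole. The fingers move at their own pace and stop on an object; FORCE is the grip in N (left out, the last holds). Time passes only in rows, so rows that repeat a pose let the fingers close, or fill a call up. It gives the time, the measured TCP pose, the force and the opening at its end, in the units of the state.
- r.get_state(): the state, without advancing time (a new reading comes with each control period).
- r.camera(name): name is "side" or "top" or "wrist"; returns the picture (420x560x3 uint8, red, green, blue); there is no depth.
- r.camera_model(name): a dict with "fx", "fy", "cx", "cy" (pixels), "world_from_camera" (4x4, takes a point from camera to world coordinates); the wrist camera has in their place "T_tool_cam" (4x4, takes a point from camera to tool coordinates, whose origin is the TCP and whose axes are the tool frame's). Camera axes: x right, y down, z forward; pixel columns grow to the right and rows downward; lengths in m; the calibration is good to about 2 mm. A picture is of the moment at which its call begins: read the wrist's pose just before it. camera_model takes no time and is no camera call.
- r.finish_job(): hands the job in, once; it reports no verdict.
The state is a dict: "clock": time; "qpos": joint angles; "joint_vel": joint speeds; "joint_efforts": joint torques, N m; "tool_pos": TCP position; "ee_rot": TCP orientation; "force": force on the tool from outside, world axes, zero at the start; "ft_torque": the same for the moment, N m; "width": finger opening in m.
Only numpy, scipy, OpenCV 4.12 (cv2) and the standard library are available. Lean on these libraries where they do the work, as an engineer would, in place of code of your own. Each camera call takes 0.05 s, during which the arm holds its last target.

TASK

Stack the three closed aluminium cases on the sloping rack in one pile, the largest at the bottom and the smallest on top, lids up. Each lies flat, lengthwise down the slope and centred on the deck, with its short end pushed right back against the backstop. Set them down gently, do not drop them, and leave everything else on the bench where it is.

Things in the scene. Friction and masses are not known exactly. Their poses are not given: they have to be found in the camera images.
- large_case_center (a point): Centre (half-way up) of the large closed case: a bare die-cast aluminium box with a screwed-on flat lid, 122 mm long (its x) x 64 wide (its y) x 46 high (its z, up), about 340 g. It starts flat, lid up, on the mat, at any of three places, turned any way. Either short end may go to the backstop.
- medium_case_center (a point): Centre (half-way up) of the medium closed case: a bare die-cast aluminium box with a screwed-on flat lid, 104 mm long (its x) x 58 wide (its y) x 38 high (its z, up), about 240 g. It starts flat, lid up, on the mat, at any of three places, turned any way. Either short end may go to the backstop.
- small_case_center (a point): Centre (half-way up) of the small closed case: a bare die-cast aluminium box with a screwed-on flat lid, 86 mm long (its x) x 50 wide (its y) x 30 high (its z, up), about 150 g. It starts flat, lid up, on the mat, at any of three places, turned any way. Either short end may go to the backstop.
- deck: Sloping deck of the grey sheet-metal rack, fixed: 150 mm long, 130 wide, falling 20 degrees (0.35 rad) away from the robot to a slotted backstop, square to the deck, 105 mm high; no side walls. Origin: middle of the corner where deck face meets backstop face, 30 mm above the bench. x: down the slope (deck x = -150 to 0 mm, backstop face x = 0), y: across, z: square up out of the deck.
- mat: Black rubber bench mat on which the cases lie, 420 x 400 x 3 mm thick (x, y, z), fixed; its top is 3 mm above the bench. Origin: middle of its underside. Rack and mat change sides from start to start.
- open_case: Middle of the underside of the open, half-built aluminium case without a lid, 100 x 58 x 34 mm high (its x, y, z), a green circuit board inside; on the mat. Not one of the three: leave it alone.
- solder_reel: Middle of the underside of the solder reel lying flat on the mat close against the side of the large or the medium case near one end, 48 mm across, 36 mm high. Leave it alone.
- screwdriver: Middle of the length of the screwdriver, 160 mm long, lying across the mat near its robot-side edge, about 25 mm high. Leave it alone.
- flux_bottle: Middle of the underside of the tall white bottle, 54 mm across and 135 mm high, standing between mat and rack towards the back of the bench, easily knocked over. Leave it alone.
- screw_jar: Middle of the underside of the small glass jar with a steel cap, 40 mm across, 45 mm high, on the mat close against the side of the other of those two cases near one end. Leave it alone.
- parts_drawer: Middle of the underside of a small clear plastic drawer of components, 60 x 120 x 42 mm high (its x, y, z), on the bench at the robot's side of the rack. Leave it alone.
- multimeter: Middle of the underside of the grey multimeter, 145 x 68 x 34 mm high (its x, y, z), lying beside the rack. Leave it alone.
Not all that is in view belongs to the job. Leave any orange look-alike of the part that bears deck alone.

How it is judged:
At the end, for the whole second after the job is handed in: Pile on the deck, let go: large, medium, small upwards, lids up. Each within 4 mm of its right height, flat on the deck's slope within 0.06 rad, lengthwise down the slope within 0.08 rad, middle within 12 mm of the deck's centre line, end at most 6 mm from the backstop (x of large_case_center in the frame of deck between -0.067 and -0.058 m and y of large_case_center in the frame of deck between -0.012 and 0.012 m and z of large_case_center in the frame of deck between 0.019 and 0.027 m and angle between the x axis of each of large_case_center, medium_case_center, small_case_center and the x axis of deck, either way round below 0.08 rad and angle between the z axis of each of large_case_center, medium_case_center, small_case_center and the z axis of deck, either way round below 0.06 rad and angle between each of large_case_center, medium_case_center, small_case_center's own z axis and vertical below 0.6 rad and x of medium_case_center in the frame of deck between -0.058 and -0.049 m and y of medium_case_center in the frame of deck between -0.012 and 0.012 m and z of medium_case_center in the frame of deck between 0.061 and 0.069 m and x of small_case_center in the frame of deck between -0.049 and -0.04 m and y of small_case_center in the frame of deck between -0.012 and 0.012 m and z of small_case_center in the frame of deck between 0.095 and 0.103 m); the robot touches nothing.
It fails at once if anything else on the bench is moved more than 30 mm (distance of any of open_case, solder_reel, screwdriver, flux_bottle, screw_jar, parts_drawer, multimeter from where it was at the start of the episode above 0.03 m).
It fails at once if the bottle is knocked over (angle between flux_bottle's own z axis and vertical above 0.5 rad).
It fails at once if a case is dropped or slammed onto the rack (over 0.7 m/s at the rack, as after a fall of 2.5 cm) ((horizontal distance between large_case_center and deck below 0.08 m and height (world z) of large_case_center below 0.2 m and linear speed of large_case above 0.7 m/s) or (horizontal distance between medium_case_center and deck below 0.08 m and height (world z) of medium_case_center below 0.2 m and linear speed of medium_case above 0.7 m/s) or (horizontal distance between small_case_center and deck below 0.08 m and height (world z) of small_case_center below 0.2 m and linear speed of small_case above 0.7 m/s)).
It also fails if it takes over 72 s, if anything falls off the work surface, if the arm or the gripper's body presses on something with over 40 N, if the wrist force passes 120 N, or if a joint passes its speed limit or range.

## Working session

There is one attempt and no reset: what is moved stays moved. The work goes in short steps, Python scripts to look and compute and a shell command to move; the robot and the scene stay as the last step left them, time stands still between calls to the robot, and variables do not carry over. Pictures are saved under pics/ and viewed, and the job is handed in when it is done.

```bash
ls; mkdir -p pics
python3 - <<'E'
from cell import r
import cv2,numpy as np
s=r.get_state();print({k:np.round(v,3).tolist() for k,v in s.items()})
for n in ["top","side","wrist"]:
    im=r.camera(n);cv2.imwrite(f"pics/{n}0.png",im[:,:,::-1])
    m=r.camera_model(n);print(n,{k:np.round(v,4).tolist() for k,v in m.items()})
E
```

```text
pics
{'clock': 0.0, 'qpos': [-1.363, 0.334, 0.04, 1.466, -0.013, 1.343, -0.059], 'joint_vel': [-0.001, 0.001, -0.0, -0.001, -0.001, 0.001, -0.0], 'joint_efforts': [0.0, -65.635, 1.336, -40.38, -0.06, 0.045, 0.0], 'tool_pos': [0.196, 0.619, 0.207], 'ee_rot': [-0.418, 0.571, 0.417, 0.57], 'force': [-0.058, -0.132, -0.347], 'ft_torque': [-0.026, -0.003, -0.013], 'width': 0.087}
top {'fx': 434.9494, 'fy': 434.9494, 'cx': 278.7368, 'cy': 207.4421, 'world_from_camera': [[-0.0081, -0.9851, 0.1716, 0.3027], [-0.9999, 0.0098, 0.0093, 0.0324], [-0.0108, -0.1715, -0.9851, 1.205], [0.0, 0.0, 0.0, 1.0]]}
side {'fx': 513.737, 'fy': 513.737, 'cx': 284.0791, 'cy': 212.3432, 'world_from_camera': [[0.9327, -0.222, 0.2841, 0.0549], [-0.3604, -0.551, 0.7527, -1.1635], [-0.0106, -0.8044, -0.594, 0.9903], [0.0, 0.0, 0.0, 1.0]]}
wrist {'fx': 323.9062, 'fy': 323.9062, 'cx': 284.7185, 'cy': 208.5644, 'T_tool_cam': [[-0.0014, -0.294, 0.9558, -0.1773], [-0.0005, -0.9558, -0.294, 0.0809], [1.0, -0.0009, 0.0012, -0.001], [0.0, 0.0, 0.0, 1.0]]}
```

View pics/top0.png

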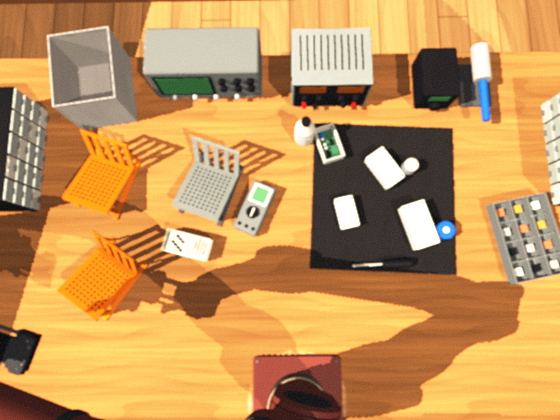

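View pics/side0.png

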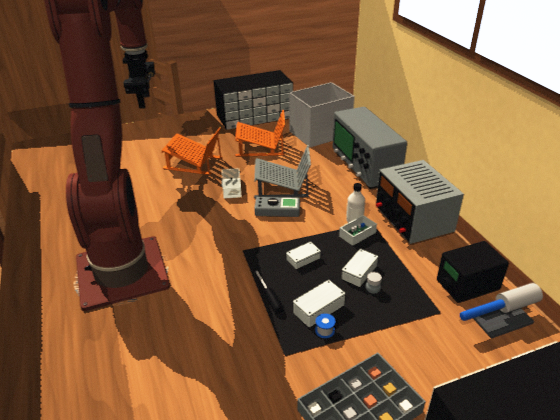

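View pics/wrist0.png

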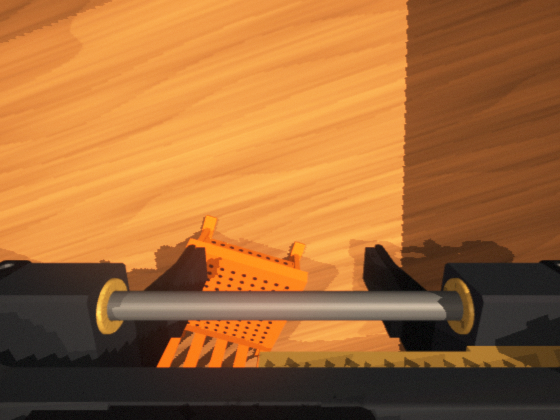

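Candidates in the top view: the grey rack is at (208,190). The orange racks at (103,185) and (100,280) are look-alikes and I'll leave them alone. Closed cases are at (419,225), (384,168) and (346,212); the open case is at (330,144). I'll check these in enlarged crops.

```bash
cat > h.py <<'E'
import numpy as np,cv2
from cell import r
from scipy.spatial.transform import Rotation as R
def ray(n,uv,model=None):
    m=r.camera_model(n)
    if n=="wrist":
        s=r.get_state();T=np.eye(4);T[:3,:3]=R.from_quat(s["ee_rot"]).as_matrix();T[:3,3]=s["tool_pos"];W=T@np.array(m["T_tool_cam"])
    else: W=np.array(m["world_from_camera"])
    uv=np.atleast_2d(uv).astype(float)
    d=np.c_[(uv[:,0]-m["cx"])/m["fx"],(uv[:,1]-m["cy"])/m["fy"],np.ones(len(uv))]@W[:3,:3].T
    return W[:3,3],d
def onz(n,uv,z):
    o,d=ray(n,uv);return o+d*((z-o[2])/d[:,2])[:,None]
def proj(n,P):
    m=r.camera_model(n)
    if n=="wrist":
        s=r.get_state();T=np.eye(4);T[:3,:3]=R.from_quat(s["ee_rot"]).as_matrix();T[:3,3]=s["tool_pos"];W=T@np.array(m["T_tool_cam"])
    else: W=np.array(m["world_from_camera"])
    c=(np.atleast_2d(P)-W[:3,3])@W[:3,:3]
    return np.c_[c[:,0]/c[:,2]*m["fx"]+m["cx"],c[:,1]/c[:,2]*m["fy"]+m["cy"]]
def crop(p,o,x0,y0,x1,y1,k):
    im=cv2.imread(p)[y0:y1,x0:x1];cv2.imwrite(o,cv2.resize(im,None,fx=k,fy=k,interpolation=cv2.INTER_CUBIC))
E
python3 -c "
from h import *
crop('pics/top0.png','pics/t_mat.png',300,120,470,275,4)
crop('pics/top0.png','pics/t_rack.png',150,120,290,270,4)
crop('pics/side0.png','pics/s_rack.png',210,130,370,250,5)
crop('pics/side0.png','pics/s_mat.png',240,220,440,345,4)
"
```

```text
(no output)
```

View pics/t_mat.png

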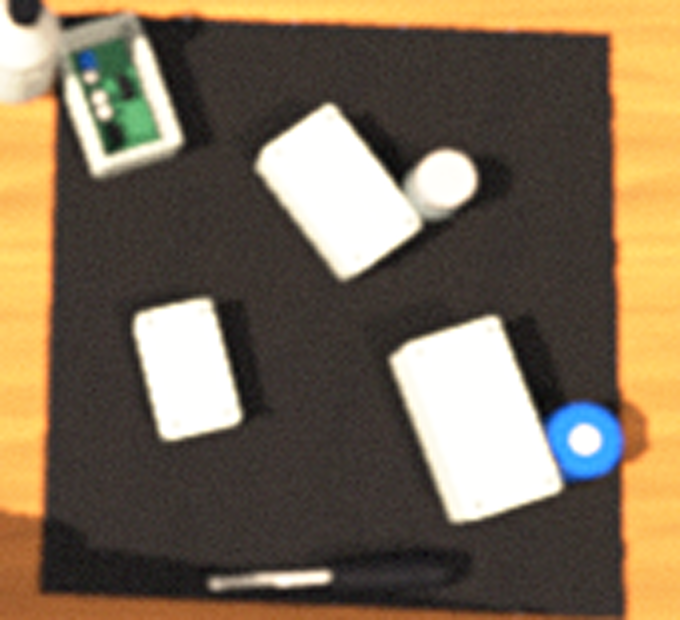

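View pics/t_rack.png

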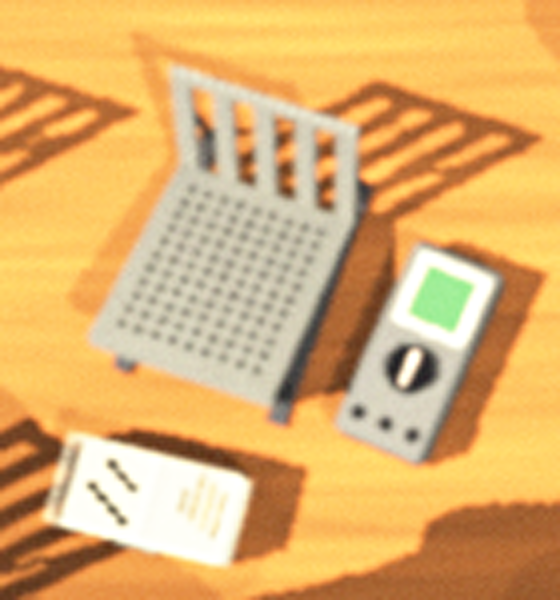

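View pics/s_rack.png

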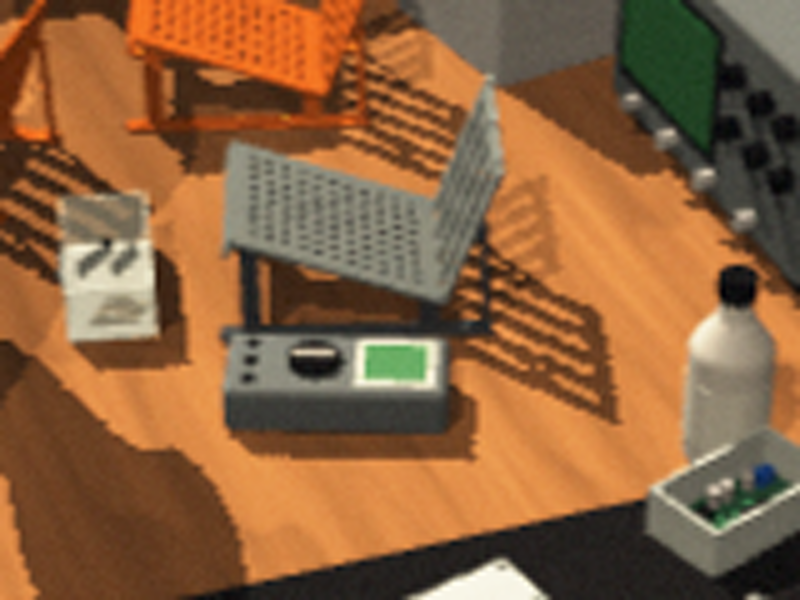

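View pics/s_mat.png

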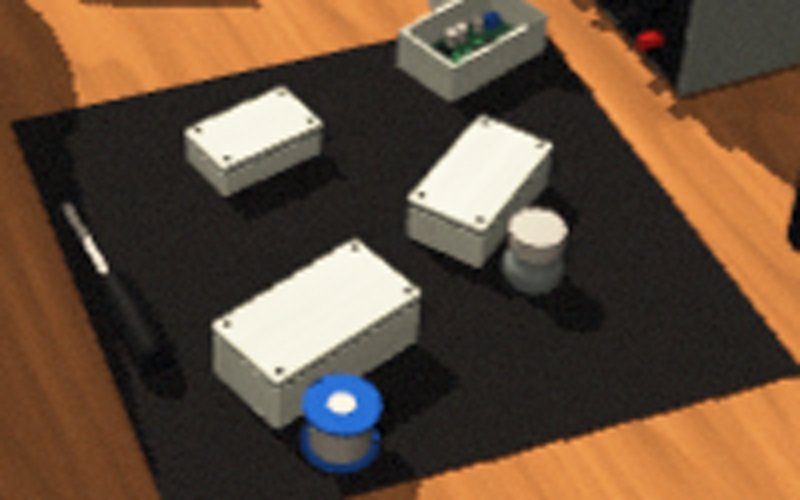

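The crops show the grey rack with its backstop on the far side. The large case has the blue reel against it, the medium has the jar, and the small stands alone. The open case holds the green board. Next I'll measure the lids and rack corners.

Run:
```python
from h import *
names={"large":((419,225),(320,300),.049,(.122,.064)),"medium":((384,168),(360,265),.041,(.104,.058)),"small":((346,212),(303,254),.033,(.086,.050))}
for n in ("side","top"):
  im=cv2.imread(f"pics/{n}0.png").min(axis=2)
  for k,(t,s,z,dim) in names.items():
    c=t if n=="top" else s
    for th in (190,205,220):
      lab=cv2.connectedComponents((im>th).astype(np.uint8))[1]
      l=lab[c[1],c[0]]
      m=(lab==l).astype(np.uint8)
      cn=cv2.findContours(m,cv2.RETR_EXTERNAL,cv2.CHAIN_APPROX_NONE)[0]
      cn=max(cn,key=len)[:,0]
      P=onz(n,cn,z)[:,:2]
      (cx,cy),(w,h),a=cv2.minAreaRect((P*1000).astype(np.float32))
      if w<h: a+=90; w,h=h,w
      print(n,k,th,l,"c",round(cx,1),round(cy,1),"wh",round(w,1),round(h,1),"ang",round(a%180,1))
# rack corners, by eye from crops
t=lambda p:(150+p[0]/4,120+p[1]/4); s=lambda p:(210+p[0]/5,130+p[1]/5)
def tri(a,b):
  o1,d1=ray("top",t(a));o2,d2=ray("side",s(b));d1=d1[0];d2=d2[0]
  A=np.c_[d1,-d2];x=np.linalg.lstsq(A,o2-o1,rcond=None)[0]
  p,q=o1+x[0]*d1,o2+x[1]*d2
  return ((p+q)/2).round(4),round(np.linalg.norm(p-q)*1000,1)
print("near left",tri((90,340),(232,143)))
print("near right",tri((278,403),(228,243)))
print("bs top left",tri((172,68),(490,75)))
print("bs top right",tri((357,128),(500,175)))
print("low right",tri((348,222),(440,302)))
for nm,p,z in [("reel",(587,438),.039),("jar",(446,180),.048)]:
  print(nm,onz("top",(300+p[0]/4,120+p[1]/4),z))
for nm,p,z in [("bottle",(300+22/4,120+5/4),.135)]: print(nm,onz("top",p,z))
for nm,p,z in [("mmcorners",[(418,243),(500,268),(420,462),(338,425)],.034),("drawer",[(75,435),(250,480),(225,567),(45,523)],.042)]:
  print(nm,onz("top",[t(q) for q in p],z).round(3).tolist())
```

```text
side large 190 22 c 457.5 -336.9 wh 119.6 60.9 ang 17.4
side large 205 17 c 457.7 -337.6 wh 118.7 58.9 ang 17.5
side large 220 8 c 457.1 -337.4 wh 116.7 58.2 ang 17.5
side medium 190 19 c 618.4 -253.9 wh 101.4 54.6 ang 34.6
side medium 205 10 c 618.6 -253.7 wh 100.9 53.1 ang 34.7
side medium 220 5 c 618.7 -253.5 wh 99.2 51.3 ang 34.1
side small 190 17 c 495.4 -143.8 wh 84.3 46.4 ang 12.2
side small 205 9 c 494.6 -144.6 wh 81.9 44.5 ang 12.2
side small 220 4 c 495.6 -144.3 wh 79.8 44.2 ang 12.2
top large 190 422 c 454.7 -329.5 wh 122.3 77.1 ang 17.7
top large 205 87 c 454.6 -329.3 wh 122.3 76.2 ang 17.6
top large 220 136 c 454.2 -329.7 wh 121.4 74.8 ang 17.9
top medium 190 363 c 614.4 -247.0 wh 105.8 68.7 ang 35.3
top medium 205 62 c 614.6 -247.3 wh 105.6 67.8 ang 34.8
top medium 220 118 c 614.8 -247.7 wh 104.3 66.0 ang 34.6
top small 190 417 c 493.2 -140.2 wh 88.4 54.5 ang 12.2
top small 205 85 c 493.2 -140.5 wh 87.8 53.6 ang 12.1
top small 220 134 c 493.4 -140.3 wh 86.9 53.3 ang 12.1
near left (array([0.5117, 0.3227, 0.0782]), np.float64(7.1))
near right (array([0.4675, 0.1975, 0.0808]), np.float64(5.8))
bs top left (array([0.6813, 0.2631, 0.1266]), np.float64(6.1))
bs top right (array([0.6386, 0.1431, 0.1243]), np.float64(2.7))
low right (array([0.6025, 0.159 , 0.0241]), np.float64(4.9))
reel [[ 0.44109696 -0.40736715  0.039     ]]
jar [[ 0.61846562 -0.32103129  0.048     ]]
bottle [[ 0.71442067 -0.02845953  0.135     ]]
mmcorners [[0.582, 0.11, 0.034], [0.564, 0.053, 0.034], [0.43, 0.108, 0.034], [0.456, 0.164, 0.034]]
drawer [[0.45, 0.341, 0.042], [0.418, 0.222, 0.042], [0.36, 0.237, 0.042], [0.391, 0.359, 0.042]]
```

```bash
cat >> h.py <<'E'
def axes():
    s=r.get_state();return R.from_quat(s["ee_rot"]).as_matrix(),np.array(s["tool_pos"])
def st():
    s=r.get_state();M,p=axes()
    print("t",round(s["clock"],2),"q",np.round(s["qpos"],2).tolist(),"tcp",p.round(4).tolist(),"jaw ang",np.degrees(np.arctan2(M[1,2],M[0,2])).round(2),"x",M[:,0].round(3).tolist(),"F",np.round(s["force"],1).tolist(),"w",round(s["width"],4))
def goal(p,jaw_yaw,tilt=None):
    """jaw_yaw deg; tilt: deck yaw (deg) or None; prints shift & rotvec from now"""
    M,p0=axes()
    j=np.radians(jaw_yaw)
    z=np.array([np.cos(j),np.sin(j),0])
    if tilt is None: x=np.array([0,0,-1.])
    else:
        a=np.radians(tilt);b=np.radians(20);x=-np.array([np.sin(b)*np.cos(a),np.sin(b)*np.sin(a),np.cos(b)])
    G=np.c_[x,np.cross(z,x),z]
    print("shift",(np.array(p)-p0).round(4).tolist(),"rotvec deg",np.degrees(R.from_matrix(G@M.T).as_rotvec()).round(2).tolist())
E
python3 -c "
from h import *
st();M,p=axes();print(M.round(3))
c=np.array([.457,-.336]);a=np.radians(17.5);d=np.array([np.cos(a),np.sin(a)])
g=c+.02*d;print(g)
for j in (107.5,-72.5): goal([*g,.15],j)
"
```

```text
t 0.15 q [-1.36, 0.33, 0.04, 1.47, -0.01, 1.34, -0.06] tcp [0.1962, 0.6193, 0.2075] jaw ang 72.42 x [-0.0, -0.001, -1.0] F [0.2, 0.3, -0.0] w 0.087
[[-0.    -0.953  0.302]
 [-0.001  0.302  0.953]
 [-1.    -0.    -0.001]]
[ 0.47607434 -0.32998588]
shift [0.2798, -0.9493, -0.0575] rotvec deg [0.07, 0.01, 35.08]
shift [0.2798, -0.9493, -0.0575] rotvec deg [0.01, -0.09, -144.92]
```

```bash
python3 -m jog '[[[0.03,-0.025,0.02],[0,0,-7],0.087],[[0.06,-0.05,0.04],[0,0,-14],0.087],[[0.09,-0.075,0.05],[0,0,-21],0.087],[[0.12,-0.1,0.06],[0,0,-28],0.087],[[0.15,-0.125,0.07],[0,0,-35],0.087]]' 40
python3 -m jog '[[[0.02,-0.03,0.01],[0,0,-7],0.087],[[0.04,-0.06,0.02],[0,0,-14],0.087],[[0.06,-0.09,0.03],[0,0,-14],0.087],[[0.08,-0.12,0.04],[0,0,-14],0.087],[[0.10,-0.15,0.05],[0,0,-14],0.087]]'
python3 -c "
from h import *
st()
P=np.array([[.624,.214,.03],[.49,.26,.08],[.66,.203,.127]]);print(proj('wrist',P))"
```

```text
clock: 0.57
tool_pos: [0.3472, 0.4933, 0.2787]
ee_rot: [-0.225, 0.67, 0.225, 0.67]
force: [1.0, 0.0, -0.4]
width: 0.087
clock: 0.98
tool_pos: [0.4467, 0.343, 0.3284]
ee_rot: [-0.143, 0.692, 0.144, 0.692]
force: [0.2, 0.7, -0.4]
width: 0.0869
t 0.98 q [-1.05, 0.12, 0.35, 1.5, -0.04, 1.54, -0.29] tcp [0.4467, 0.343, 0.3284] jaw ang 23.42 x [-0.0, -0.0, -1.0] F [0.2, 0.7, -0.4] w 0.0869
[[352.64579046 280.00639419]
 [289.79429922 237.6779563 ]
 [386.30493269 331.07103451]]
```

```bash
python3 -m jog '[[[0.02,-0.036,0.01],[0,0,-7],0.087],[[0.04,-0.072,0.02],[0,0,-14],0.087],[[0.06,-0.108,0.03],[0,0,-20],0.087],[[0.08,-0.144,0.03],[0,0,-20],0.087],[[0.1,-0.18,0.03],[0,0,-20],0.087]]'
python3 - <<'E'
from h import *
st();im=r.camera("wrist");cv2.imwrite("pics/w1.png",im[:,:,::-1]);np.save("w1pose.npy",r.get_state()["tool_pos"])
P=np.array([[.624,.214,.03],[.49,.26,.08],[.66,.203,.127]]);print(proj('wrist',P))
E
```

```text
clock: 1.4
tool_pos: [0.5463, 0.164, 0.3589]
ee_rot: [-0.021, 0.706, 0.021, 0.707]
force: [1.0, 0.4, -0.1]
width: 0.0872
t 1.4 q [-0.84, 0.13, 0.54, 1.43, -0.07, 1.6, -0.25] tcp [0.5463, 0.164, 0.3589] jaw ang 3.4 x [0.001, 0.001, -1.0] F [1.0, 0.4, -0.1] w 0.0872
[[335.29076592 125.04572352]
 [243.03034318  85.88658086]
 [375.15478175 139.60723783]]
```

View pics/w1.png

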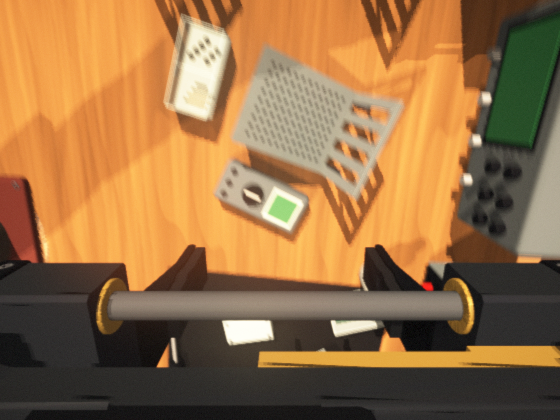

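The rack's near-edge corners are at (266,46) and (233,140), and the backstop's top corners at (403,103) and (354,195).

Run:
```python
from h import *
crop('pics/w1.png','pics/w1c.png',220,30,420,210,4)
N=onz("wrist",[(266,46),(233,139)],.0813)
B=onz("wrist",[(403,103),(353,196)],.1287)
for X in (N,B):
    d=X[0]-X[1];print(X.round(4).tolist(),"len",np.linalg.norm(d).round(4),"yaw",np.degrees(np.arctan2(-d[0],d[1])).round(2),"mid",X.mean(0).round(4))
y=np.radians(-19.5);h=np.array([np.cos(y),np.sin(y)])
print("O from near",N.mean(0)[:2]+h*.150*np.cos(.349),"from bs",B.mean(0)[:2]-h*.105*np.sin(.349))
d=B.mean(0)-N.mean(0);print("yaw mid-mid",np.degrees(np.arctan2(d[1],d[0])),np.linalg.norm(d[:2]), .150*np.cos(.349)+.105*np.sin(.349))
```

```text
[[0.5188, 0.3089, 0.0813], [0.4771, 0.1907, 0.0813]] len 0.1253 yaw -19.43 mid [0.498  0.2498 0.0813]
[[0.6871, 0.2475, 0.1287], [0.6402, 0.1301, 0.1287]] len 0.1265 yaw -21.77 mid [0.6637 0.1888 0.1287]
O from near [0.63082275 0.20273172] from bs [0.62982646 0.20077456]
yaw mid-mid -20.2065091439265 0.17659048041615116 0.17686288879898415
```

View pics/w1c.png

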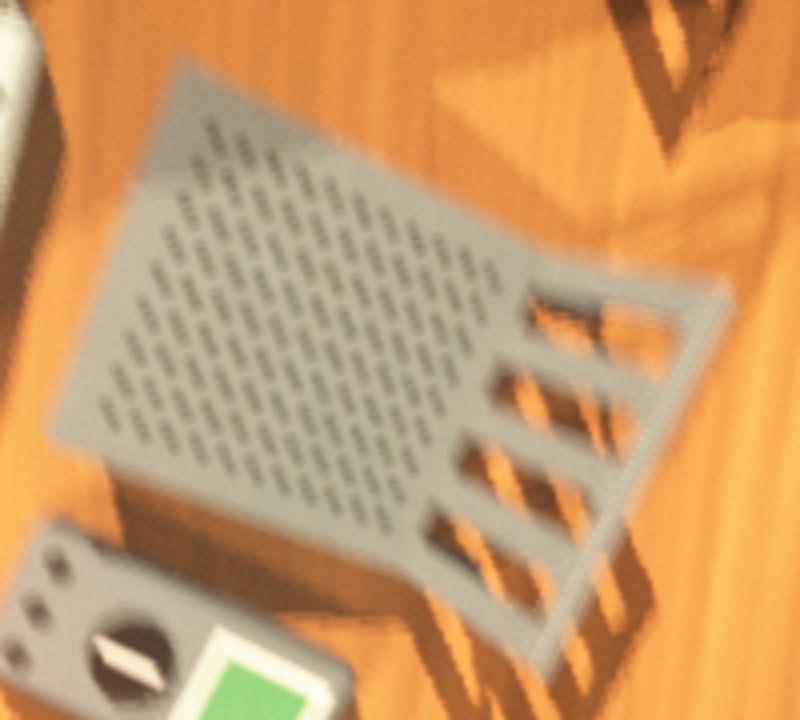

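Run:
```python
from h import *
st();im=r.camera("wrist");cv2.imwrite("pics/w2.png",im[:,:,::-1]);st()
a=cv2.imread("pics/w1.png").astype(int);print(abs(a-im[:,:,::-1].astype(int)).mean())
print(cv2.phaseCorrelate(cv2.cvtColor(a.astype(np.uint8),6)[:230].astype(np.float32),cv2.cvtColor(im[:,:,::-1].copy(),6)[:230].astype(np.float32)))
# top view z-known corners
t=lambda p:(150+p[0]/4,120+p[1]/4); s=lambda p:(210+p[0]/5,130+p[1]/5)
for n,f,pn,pb in (("top",t,[(90,340),(278,403)],[(172,68),(357,128)]),("side",s,[(232,143),(228,243)],[(490,75),(500,175)])):
    print(n,onz(n,[f(p) for p in pn],.0813).round(4).tolist(),onz(n,[f(p) for p in pb],.1287).round(4).tolist())
```

```text
t 1.45 q [-0.83, 0.14, 0.55, 1.43, -0.07, 1.6, -0.24] tcp [0.5497, 0.1542, 0.3587] jaw ang 2.83 x [0.003, -0.003, -1.0] F [-1.1, -7.9, -1.2] w 0.087
t 1.5 q [-0.83, 0.14, 0.54, 1.43, -0.07, 1.6, -0.25] tcp [0.5484, 0.1574, 0.3585] jaw ang 2.78 x [0.002, -0.002, -1.0] F [0.2, -1.1, -0.3] w 0.0868
15.181064342403628
((0.008896500665571239, 0.107282659081676), 0.12240121966158903)
top [[0.5077, 0.3226, 0.0813], [0.4646, 0.1981, 0.0813]] [[0.6775, 0.2632, 0.1287], [0.6358, 0.143, 0.1287]]
side [[0.5138, 0.3175, 0.0813], [0.4702, 0.1966, 0.0813]] [[0.6833, 0.2603, 0.1287], [0.6371, 0.1366, 0.1287]]
```

The arm overshoots after fast moves, so I'd read the pose about 10 mm off. With that corrected, the three views agree: rack origin about (0.625, 0.212), yaw about -19.7°. Moving on to the large case.

```bash
python3 -m jog '[[[0.0,-0.04,0],[0,0,-7],0.087],[[0,-0.08,0],[0,0,-14],0.087],[[0,-0.12,0],[0,0,-21],0.087],[[-0.0,-0.16,0],[0,0,-28],0.087],[[-0.0,-0.2,0],[0,0,-35],0.087]]' 
python3 -m jog '[[[-0.015,-0.035,-0.01],[0,0,-7],0.087],[[-0.03,-0.07,-0.02],[0,0,-14],0.087],[[-0.04,-0.11,-0.03],[0,0,-21],0.087],[[-0.05,-0.15,-0.04],[0,0,-28],0.087],[[-0.05,-0.18,-0.06],[0,0,-35],0.087]]' 
python3 -m jog '[[[-0.01,-0.03,-0.02],[0,0,-5],0.087],[[-0.015,-0.06,-0.03],[0,0,-5],0.087],[[-0.02,-0.09,-0.04],[0,0,-5],0.087],[[-0.02,-0.1,-0.04],[0,0,-5],0.087],[[-0.02,-0.1,-0.04],[0,0,-5],0.087]]'
python3 - <<'E'
from h import *
st();goal([.476,-.330,.12],-72.5)
E
```

```text
clock: 1.92
tool_pos: [0.5451, -0.0361, 0.358]
ee_rot: [0.195, 0.68, -0.194, 0.68]
force: [1.4, 0.7, -0.1]
width: 0.0871
clock: 2.33
tool_pos: [0.4941, -0.218, 0.2995]
ee_rot: [0.392, 0.588, -0.39, 0.59]
force: [1.6, 0.2, 0.5]
width: 0.0872
clock: 2.75
tool_pos: [0.4738, -0.3172, 0.2574]
ee_rot: [0.414, 0.573, -0.416, 0.572]
force: [0.1, 0.9, -0.2]
width: 0.087
t 2.75 q [-0.32, 0.2, 0.97, 1.63, -0.17, 1.4, -0.58] tcp [0.4738, -0.3172, 0.2574] jaw ang -71.87 x [-0.002, -0.001, -1.0] F [0.1, 0.9, -0.2] w 0.087
shift [0.0022, -0.0128, -0.1374] rotvec deg [0.06, -0.11, -0.63]
```

```bash
python3 -m jog '[[[0.002,-0.013,-0.03],[0,0,-0.6],0.087],[[0.002,-0.013,-0.06],[0,0,-0.6],0.087],[[0.002,-0.013,-0.09],[0,0,-0.6],0.087],[[0.002,-0.013,-0.1],[0,0,-0.6],0.087],[[0.002,-0.013,-0.1],[0,0,-0.6],0.087]]'
python3 - <<'E'
from h import *
st();
a=np.radians(17.5);c=np.array([.457,-.336]);ux=np.array([np.cos(a),np.sin(a)]);uy=np.array([-ux[1],ux[0]])
P=[[*(c+i*.061*ux+j*.032*uy),.049] for i,j in((1,1),(1,-1),(-1,-1),(-1,1))]
q=proj("wrist",P)
im=r.camera("wrist")[:,:,::-1].copy()
cv2.polylines(im,[q.round().astype(np.int32)],True,(0,0,255),1)
cv2.imwrite("pics/w3.png",im)
E
```

```text
clock: 3.17
tool_pos: [0.4769, -0.3252, 0.156]
ee_rot: [0.416, 0.573, -0.416, 0.57]
force: [-0.4, 0.9, -0.7]
width: 0.0871
t 3.17 q [-0.25, 0.31, 0.94, 1.75, -0.27, 1.22, -0.5] tcp [0.4769, -0.3252, 0.156] jaw ang -72.1 x [-0.004, 0.002, -1.0] F [-0.4, 0.9, -0.7] w 0.0871
```

View pics/w3.png

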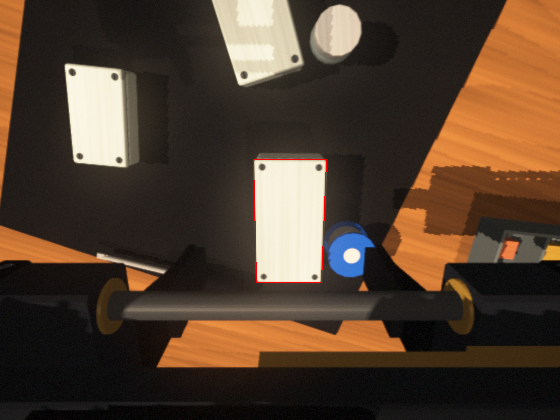

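The predicted lid outline lies right on the large case, (254–326, 158–282). The reel top is at (351,256). Next I'll check finger clearance, and refine the other two cases from this same picture.

Run:
```python
from h import *
st()
a=np.radians(17.5);c=np.array([.457,-.336]);ux=np.array([np.cos(a),np.sin(a)]);uy=np.array([-ux[1],ux[0]])
p=onz("wrist",[(351,256),(337,33),(328,249)],.039)[:,:2];print(p,[(float((x-c)@ux),float((x-c)@uy)) for x in p])
print("small lid",onz("wrist",[(66,66),(124,70),(128,165),(74,162)],.033).round(4).tolist())
goal([.478,-.329,.026],-72.5)
```

```text
t 3.22 q [-0.25, 0.31, 0.94, 1.75, -0.27, 1.22, -0.5] tcp [0.4777, -0.3262, 0.158] jaw ang -72.12 x [-0.001, 0.001, -1.0] F [-0.6, 0.1, 0.5] w 0.0871
[[ 0.44077565 -0.40828006]
 [ 0.62433209 -0.32435065]
 [ 0.44086562 -0.38371017]] [(-0.037208473732329675, -0.06405595651902125), (0.1630904758840612, -0.03920754300403533), (-0.02973435424609543, -0.04065029780312579)]
small lid [[0.5305, -0.1116, 0.033], [0.5426, -0.1598, 0.033], [0.4615, -0.1771, 0.033], [0.4488, -0.1283, 0.033]]
shift [0.0003, -0.0028, -0.132] rotvec deg [-0.04, -0.08, -0.38]
```

```bash
python3 -m jog '[[[-0.002,-0.003,-0.03],[0,0,-0.4],0.087],[[-0.002,-0.003,-0.06],[0,0,-0.4],0.087],[[-0.002,-0.003,-0.09],[0,0,-0.4],0.087],[[-0.002,-0.003,-0.115],[0,0,-0.4],0.087],[[-0.002,-0.003,-0.132],[0,0,-0.4],0.087]]' 
python3 -m jog '[[[0,0,0],[0,0,0],0.087],[[0,0,0],[0,0,0],0.06],[[0,0,0],[0,0,0],0.055],[[0,0,0],[0,0,0],0.055],[[0,0,0],[0,0,0],0.055]]' 45
python3 -c "
from h import *
st()"
```

```text
clock: 3.63
tool_pos: [0.4767, -0.3297, 0.026]
ee_rot: [0.418, 0.57, -0.418, 0.571]
force: [0.3, 0.9, 0.4]
width: 0.0869
clock: 4.05
tool_pos: [0.4767, -0.3307, 0.0278]
ee_rot: [0.419, 0.569, -0.418, 0.571]
force: [0.7, -0.1, -0.5]
width: 0.068
t 4.05 q [-0.15, 0.47, 0.85, 1.87, -0.42, 0.99, -0.39] tcp [0.4767, -0.3307, 0.0278] jaw ang -72.56 x [0.002, -0.001, -1.0] F [0.7, -0.1, -0.5] w 0.068
```

```bash
python3 -m jog '[[[0,0,0],[0,0,0],0.055],[[0,0,0],[0,0,0],0.055],[[0,0,0.006],[0,0,0],0.055],[[0,0,0.015],[0,0,0],0.055],[[0,0,0.03],[0,0,0],0.055]]' 
python3 -c "
from h import *
st()"
```

```text
clock: 4.47
tool_pos: [0.4745, -0.3296, 0.0557]
ee_rot: [0.418, 0.571, -0.419, 0.569]
force: [0.3, -0.3, -4.1]
width: 0.0633
t 4.47 q [-0.18, 0.43, 0.88, 1.85, -0.38, 1.04, -0.41] tcp [0.4745, -0.3296, 0.0557] jaw ang -72.59 x [-0.003, 0.001, -1.0] F [0.3, -0.3, -4.1] w 0.0633
```

```bash
cat >> h.py <<'E'
O=np.array([.625,.212,.030]);YAW=-19.7
a_=np.radians(YAW);b_=np.radians(20)
XD=np.array([np.cos(b_)*np.cos(a_),np.cos(b_)*np.sin(a_),-np.sin(b_)])
ZD=np.array([np.sin(b_)*np.cos(a_),np.sin(b_)*np.sin(a_),np.cos(b_)])
YD=np.cross(ZD,XD)
def dk(x,y,z): return O+x*XD+y*YD+z*ZD
def indk(p): d=np.array(p)-O;return np.array([d@XD,d@YD,d@ZD]).round(4)
E
python3 - <<'E'
from h import *
st();print(XD.round(4),YD.round(4),ZD.round(4))
goal(dk(-.067-.0204,0,.12),70.3,YAW);goal(dk(-.067-.0204,0,.12),70.3)
E
```

```text
t 4.47 q [-0.18, 0.43, 0.88, 1.85, -0.38, 1.04, -0.41] tcp [0.4745, -0.3296, 0.0557] jaw ang -72.59 x [-0.003, 0.001, -1.0] F [0.3, -0.3, -4.1] w 0.0633
[ 0.8847 -0.3168 -0.342 ] [0.3371 0.9415 0.    ] [ 0.322  -0.1153  0.9397]
shift [0.1119, 0.5554, 0.117] rotvec deg [26.38, -0.66, 141.01]
shift [0.1119, 0.5554, 0.117] rotvec deg [0.16, -0.14, 142.89]
```

```bash
python3 -m jog '[[[0,0,0.03],[0,0,0],0.055],[[0,0.01,0.065],[0,0,3],0.055],[[0.005,0.03,0.1],[0,0,9],0.055],[[0.01,0.06,0.13],[0,0,16],0.055],[[0.015,0.09,0.15],[0,0,23],0.055]]' 
python3 -m jog '[[[0.006,0.035,0.01],[0,0,7],0.055],[[0.012,0.07,0.02],[0,0,14],0.055],[[0.02,0.105,0.03],[0,0,21],0.055],[[0.03,0.14,0.03],[0,0,28],0.055],[[0.04,0.175,0.03],[0,0,35],0.055]]' 
python3 -m jog '[[[0.01,0.035,0],[0,0,7],0.055],[[0.02,0.07,0],[0,0,14],0.055],[[0.03,0.105,0],[0,0,21],0.055],[[0.035,0.14,0],[0,0,28],0.055],[[0.04,0.17,0],[0,0,35],0.055]]'
python3 - <<'E'
from h import *
st()
goal(dk(-.067-.0204,0,.12),70.3,YAW);goal(dk(-.067-.0204,0,.12),70.3)
E
```

```text
clock: 4.88
tool_pos: [0.4904, -0.2413, 0.2094]
ee_rot: [0.296, 0.641, -0.296, 0.643]
force: [2.3, 1.0, -4.5]
width: 0.0632
clock: 5.3
tool_pos: [0.5306, -0.064, 0.2374]
ee_rot: [0.088, 0.701, -0.088, 0.702]
force: [2.0, -0.8, -4.8]
width: 0.0632
clock: 5.72
tool_pos: [0.5702, 0.1071, 0.2362]
ee_rot: [-0.128, 0.696, 0.128, 0.695]
force: [1.0, -0.9, -4.3]
width: 0.0634
t 5.72 q [-0.73, 0.19, 0.54, 1.62, -0.1, 1.36, 0.19] tcp [0.5702, 0.1071, 0.2362] jaw ang 20.8 x [-0.001, -0.0, -1.0] F [1.0, -0.9, -4.3] w 0.0634
shift [0.0161, 0.1188, -0.0635] rotvec deg [14.47, 14.7, 48.98]
shift [0.0161, 0.1188, -0.0635] rotvec deg [0.02, -0.03, 49.5]
```

```bash
python3 -m jog '[[[0.004,0.03,0],[0,0,7],0.055],[[0.008,0.06,0],[0,0,14],0.055],[[0.012,0.09,0],[0,0,21],0.055],[[0.016,0.11,0],[0,0,28],0.055],[[0.016,0.119,0],[0,0,35],0.055]]' 
python3 -m jog '[[[0,0,0],[0,0,7],0.055],[[0,0,0],[0,0,14.5],0.055],[[0,0,0],[0,0,14.5],0.055],[[0,0,0],[0,0,14.5],0.055],[[0,0,0],[0,0,14.5],0.055]]'
python3 - <<'E'
from h import *
st()
goal(dk(-.067-.0204,0,.12),70.3,YAW)
E
```

```text
clock: 6.13
tool_pos: [0.5859, 0.2276, 0.2356]
ee_rot: [-0.332, 0.625, 0.332, 0.624]
force: [0.2, -1.0, -4.3]
width: 0.0631
clock: 6.55
tool_pos: [0.5865, 0.2232, 0.2362]
ee_rot: [-0.404, 0.581, 0.404, 0.58]
force: [0.0, -0.4, -4.5]
width: 0.0632
t 6.55 q [-0.74, 0.28, 0.38, 1.5, -0.1, 1.38, 0.86] tcp [0.5865, 0.2232, 0.2362] jaw ang 69.63 x [-0.0, -0.0, -1.0] F [0.0, -0.4, -4.5] w 0.0632
shift [-0.0002, 0.0027, -0.0635] rotvec deg [6.87, 18.78, 0.65]
```

```bash
python3 -m jog '[[[0,0,-0.01],[2.3,6.3,0.2],0.055],[[0,0,-0.02],[4.6,12.5,0.4],0.055],[[0,0.002,-0.03],[6.9,18.8,0.6],0.055],[[0,0.002,-0.04],[6.9,18.8,0.6],0.055],[[0,0.002,-0.04],[6.9,18.8,0.6],0.055]]'
python3 - <<'E'
from h import *
st();_,p=axes();print(indk(p))
goal(dk(-.067-.0204,0,.034),70.3,YAW)
for n in ("wrist","side","top"):
    im=r.camera(n)[:,:,::-1].copy();cv2.imwrite(f"pics/{n}4.png",im)
crop('pics/side4.png','pics/s4.png',210,110,370,230,4)
crop('pics/top4.png','pics/t4.png',150,100,290,270,3)
a=cv2.imread('pics/s4.png');b=cv2.imread('pics/t4.png');H=max(a.shape[0],b.shape[0])
E
```

```text
clock: 6.97
tool_pos: [0.5867, 0.2235, 0.191]
ee_rot: [-0.3, 0.642, 0.5, 0.497]
force: [-0.3, 0.6, -4.3]
width: 0.0634
t 6.97 q [-0.54, 0.55, 0.36, 1.29, -0.36, 1.65, 1.05] tcp [0.5867, 0.2235, 0.191] jaw ang 70.19 x [-0.326, 0.113, -0.938] F [-0.3, 0.6, -4.3] w 0.0634
[-0.0926 -0.0021  0.1376]
shift [-0.0281, 0.0123, -0.0991] rotvec deg [0.2, -0.28, 0.11]
```

View pics/wrist4.png

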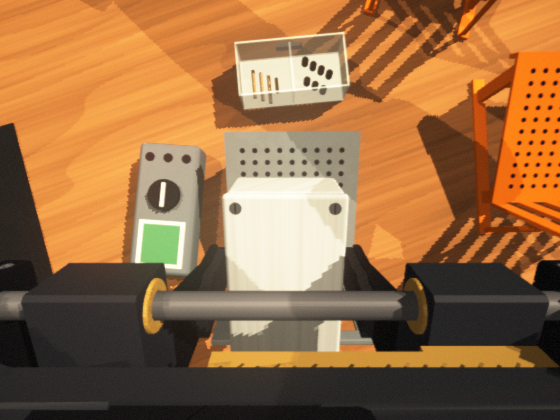

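View pics/s4.png

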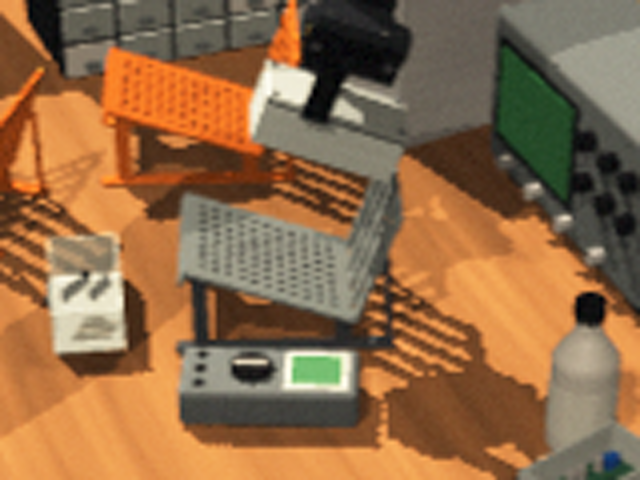

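The wrist view shows the case held square over the grey deck. Its lid front corners are at (224,195) and (349,195), and the deck near edge runs (225,132)–(359,131). I'll refine the rack pose from that edge.

Run:
```python
from h import *
st()
N=onz("wrist",[(225,132),(359.5,131.5)],.0813)
d=N[1]-N[0];print(N.round(4).tolist(),np.linalg.norm(d),np.degrees(np.arctan2(-d[0],d[1])))
print([indk(p) for p in N])
_,p=axes();print("tcp",indk(p))
goal(dk(-.067-.0204,0,.034),70.3,YAW)
crop('pics/wrist4.png','pics/w4c.png',210,120,370,220,5)
```

```text
t 7.12 q [-0.55, 0.54, 0.36, 1.28, -0.36, 1.65, 1.05] tcp [0.5866, 0.2266, 0.1979] jaw ang 70.51 x [-0.319, 0.117, -0.941] F [-1.1, 0.7, -4.8] w 0.0631
[[0.4678, 0.2071, 0.0813], [0.5109, 0.3306, 0.0813]] 0.13085586909059005 -19.2222205929522
[array([-0.1551, -0.0577, -0.0018]), array([-0.1561,  0.0732, -0.0022])]
tcp [-0.096   0.0008  0.1437]
shift [-0.028, 0.0092, -0.106] rotvec deg [-0.15, 0.22, -0.21]
```

View pics/w4c.png

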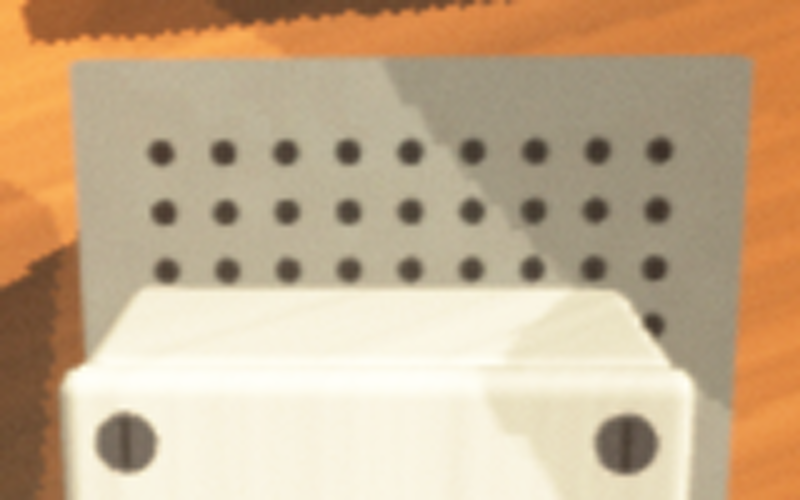

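```bash
sed -i 's/O=np.array(\[.625,.212,.030\])/O=np.array([.626,.215,.030])/' h.py; python3 -m jog '[[[0,0,0],[0,0,0],0.055],[[0,0,0],[0,0,0],0.055],[[0,0,0],[0,0,0],0.055],[[0,0,0],[0,0,0],0.055],[[0,0,0],[0,0,0],0.055]]' >/dev/null
python3 - <<'E'
from h import *
st();_,p=axes();print(indk(p))
goal(dk(-.067-.0204,0,.034),70.3,YAW)
E
```

```text
t 7.53 q [-0.55, 0.54, 0.36, 1.28, -0.36, 1.65, 1.05] tcp [0.5865, 0.226, 0.1967] jaw ang 70.53 x [-0.321, 0.117, -0.94] F [0.2, 0.7, -4.8] w 0.0638
[-0.0955 -0.003   0.1427]
shift [-0.0269, 0.0128, -0.1049] rotvec deg [-0.15, 0.07, -0.23]
```

```bash
python3 -m jog '[[[-0.006,0.003,-0.02],[0,0,0],0.055],[[-0.012,0.006,-0.04],[0,0,-0.2],0.055],[[-0.018,0.009,-0.06],[0,0,-0.2],0.055],[[-0.022,0.011,-0.075],[0,0,-0.2],0.055],[[-0.024,0.012,-0.085],[0,0,-0.2],0.055]]' 
python3 -m jog '[[[0,0,0],[0,0,0],0.055],[[0,0,0],[0,0,0],0.055],[[0,0,0],[0,0,0],0.055],[[0,0,0],[0,0,0],0.055],[[0,0,0],[0,0,0],0.055]]' >/dev/null
python3 - <<'E'
from h import *
st();_,p=axes();print(indk(p))
goal(dk(-.067-.0204,0,.024),70.3,YAW)
for n in ("wrist","side"):
    im=r.camera(n)[:,:,::-1].copy();cv2.imwrite(f"pics/{n}5.png",im)
crop('pics/side5.png','pics/s5.png',240,130,330,210,7)
E
```

```text
clock: 7.95
tool_pos: [0.5612, 0.2381, 0.1094]
ee_rot: [-0.3, 0.64, 0.502, 0.498]
force: [0.3, -0.3, -5.2]
width: 0.0631
t 8.37 q [-0.57, 0.55, 0.34, 1.44, -0.37, 1.48, 1.07] tcp [0.5634, 0.2376, 0.1121] jaw ang 70.28 x [-0.32, 0.118, -0.94] F [0.5, -0.0, -5.4] w 0.0636
[-0.0906  0.0002  0.0544]
shift [-0.007, 0.0023, -0.0296] rotvec deg [-0.16, 0.12, 0.02]
```

View pics/s5.png

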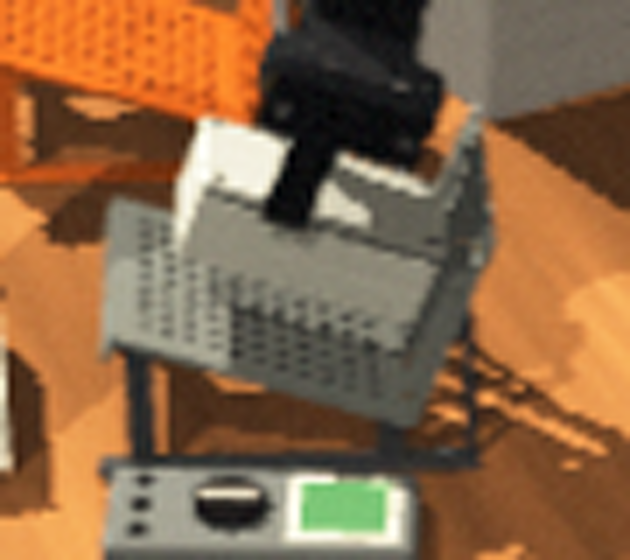

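View pics/wrist5.png

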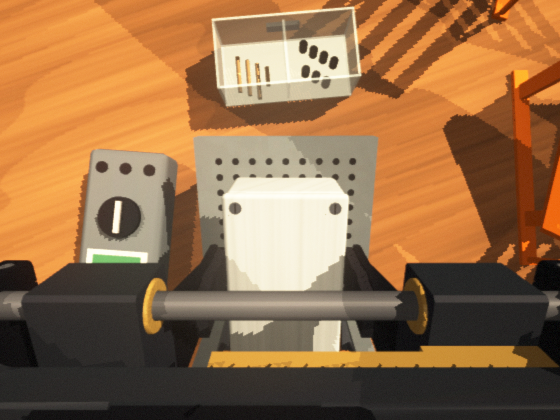

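The case sits centred on the deck: lid mid column 286, deck mid column 286. I'll lower it slowly until it touches.

```bash
python3 -m jog '[[[-0.002,0.001,-0.008],[0,0,0],0.055],[[-0.004,0.001,-0.015],[0,0,0],0.055],[[-0.005,0.002,-0.02],[0,0,0],0.055],[[-0.006,0.002,-0.023],[0,0,0],0.055],[[-0.006,0.002,-0.025],[0,0,0],0.055]]' 
python3 -m jog '[[[-0.0003,0.0,-0.001],[0,0,0],0.055],[[-0.0006,0.0,-0.002],[0,0,0],0.055],[[-0.001,0.0003,-0.003],[0,0,0],0.055],[[-0.001,0.0003,-0.004],[0,0,0],0.055],[[-0.001,0.0003,-0.004],[0,0,0],0.055]]'
python3 - <<'E'
from h import *
st();_,p=axes();print(indk(p))
E
```

```text
clock: 8.88
tool_pos: [0.5559, 0.2398, 0.0852]
ee_rot: [-0.3, 0.64, 0.502, 0.499]
force: [0.3, -0.2, -4.6]
width: 0.0635
clock: 9.3
tool_pos: [0.5557, 0.2401, 0.0822]
ee_rot: [-0.3, 0.639, 0.502, 0.499]
force: [-0.7, -0.3, -4.9]
width: 0.0634
t 9.3 q [-0.58, 0.57, 0.34, 1.48, -0.38, 1.43, 1.08] tcp [0.5557, 0.2401, 0.0822] jaw ang 70.3 x [-0.321, 0.118, -0.94] F [-0.7, -0.3, -4.9] w 0.0634
[-0.088  -0.0001  0.0236]
```

```bash
python3 -m jog '[[[-0.0003,0.0001,-0.001],[0,0,0],0.055],[[-0.0006,0.0002,-0.002],[0,0,0],0.055],[[-0.001,0.0003,-0.003],[0,0,0],0.055],[[-0.0013,0.0004,-0.004],[0,0,0],0.055],[[-0.0013,0.0004,-0.004],[0,0,0],0.055]]'
python3 - <<'E'
from h import *
st();_,p=axes();print(indk(p))
im=r.camera("side")[:,:,::-1].copy();cv2.imwrite("pics/side6.png",im)
crop('pics/side6.png','pics/s6.png',240,130,330,210,7)
E
```

```text
clock: 9.72
tool_pos: [0.5558, 0.2402, 0.0819]
ee_rot: [-0.3, 0.638, 0.502, 0.5]
force: [-1.3, -2.8, 21.2]
width: 0.0634
t 9.72 q [-0.58, 0.56, 0.34, 1.49, -0.38, 1.42, 1.08] tcp [0.5558, 0.2402, 0.0819] jaw ang 70.29 x [-0.319, 0.119, -0.94] F [-1.3, -2.8, 21.2] w 0.0634
[-0.0878  0.0001  0.0233]
```

View pics/s6.png

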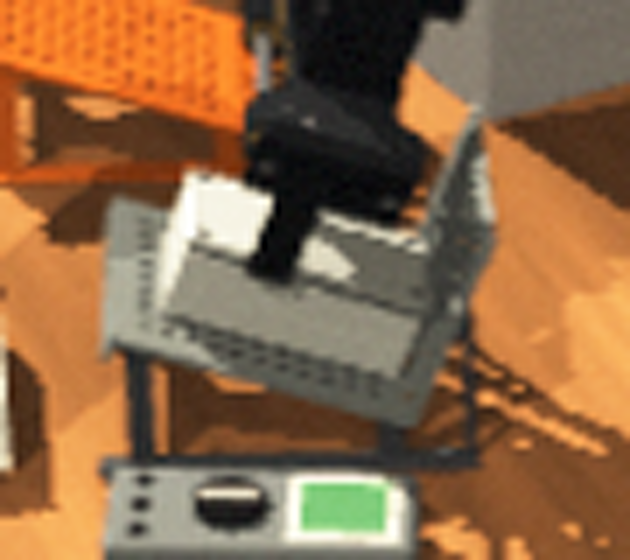

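Contact came with the case at the expected height. I'll ease the pressure and slide it down the slope to the backstop.

```bash
python3 -m jog '[[[0.0008,-0.0003,0.003],[0,0,0],0.055],[[0.003,-0.001,0.002],[0,0,0],0.055],[[0.005,-0.0017,0.0012],[0,0,0],0.055],[[0.0065,-0.0023,0.0007],[0,0,0],0.055],[[0.0079,-0.0028,0.0002],[0,0,0],0.055]]'
python3 - <<'E'
from h import *
st();_,p=axes();print(indk(p))
E
python3 -m jog '[[[0.0009,-0.0003,-0.0003],[0,0,0],0.055],[[0.0018,-0.0006,-0.0007],[0,0,0],0.055],[[0.0027,-0.0009,-0.001],[0,0,0],0.055],[[0.0035,-0.0013,-0.0014],[0,0,0],0.055],[[0.0035,-0.0013,-0.0014],[0,0,0],0.055]]'
python3 - <<'E'
from h import *
st();_,p=axes();print(indk(p))
E
```

```text
clock: 10.18
tool_pos: [0.5593, 0.2394, 0.0807]
ee_rot: [-0.298, 0.64, 0.504, 0.497]
force: [-19.4, 0.4, 24.8]
width: 0.0633
t 10.18 q [-0.57, 0.58, 0.33, 1.47, -0.39, 1.44, 1.08] tcp [0.5593, 0.2394, 0.0807] jaw ang 70.42 x [-0.328, 0.12, -0.937] F [-19.4, 0.4, 24.8] w 0.0633
[-0.0841  0.0005  0.0234]
clock: 10.6
tool_pos: [0.5593, 0.2394, 0.0806]
ee_rot: [-0.297, 0.641, 0.507, 0.494]
force: [-28.4, -0.1, 34.7]
width: 0.0634
t 10.6 q [-0.57, 0.59, 0.33, 1.46, -0.39, 1.44, 1.09] tcp [0.5593, 0.2394, 0.0806] jaw ang 70.55 x [-0.335, 0.12, -0.935] F [-28.4, -0.1, 34.7] w 0.0634
[-0.0841  0.0005  0.0233]
```

```bash
python3 -m jog '[[[-0.003,0.001,0.001],[0,0,0],0.055],[[-0.006,0.002,0.002],[0,0,0],0.055],[[-0.006,0.002,0.002],[0,0,0],0.087],[[-0.006,0.002,0.002],[0,0,0],0.087],[[-0.006,0.002,0.002],[0,0,0],0.087]]' 
python3 -m jog '[[[0,0,0],[0,0,0],0.087],[[0.003,-0.001,0.01],[0,0,0],0.087],[[0.01,-0.004,0.03],[0,0,0],0.087],[[0.02,-0.007,0.06],[0,0,0],0.087],[[0.03,-0.01,0.09],[0,0,0],0.087]]'
python3 - <<'E'
from h import *
st();_,p=axes();print(indk(p))
for n in ("wrist","side","top"):
    im=r.camera(n)[:,:,::-1].copy();cv2.imwrite(f"pics/{n}7.png",im)
crop('pics/side7.png','pics/s7.png',240,130,330,210,7)
E
```

```text
clock: 11.02
tool_pos: [0.5598, 0.2384, 0.0786]
ee_rot: [-0.3, 0.639, 0.502, 0.499]
force: [0.2, -0.4, -0.8]
width: 0.076
clock: 11.43
tool_pos: [0.5896, 0.2279, 0.17]
ee_rot: [-0.3, 0.64, 0.502, 0.499]
force: [0.1, 0.2, 0.4]
width: 0.0871
t 11.43 q [-0.54, 0.56, 0.36, 1.31, -0.37, 1.61, 1.06] tcp [0.5896, 0.2279, 0.17] jaw ang 70.3 x [-0.323, 0.117, -0.939] F [0.1, 0.2, 0.4] w 0.0871
[-8.420e-02 -1.000e-04  1.184e-01]
```

View pics/s7.png

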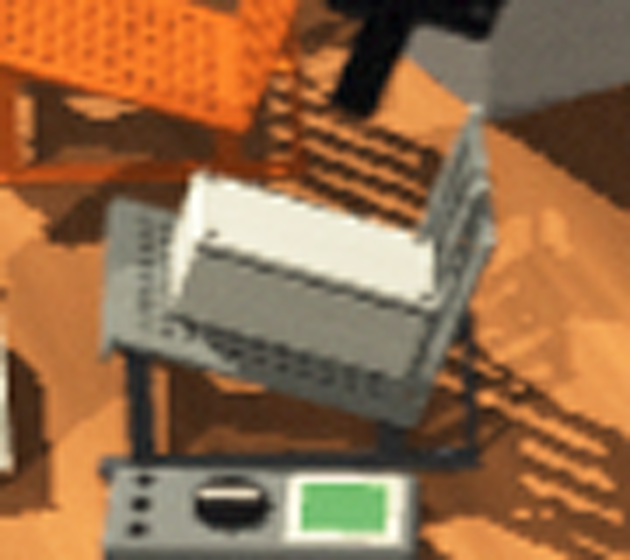

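View pics/wrist7.png

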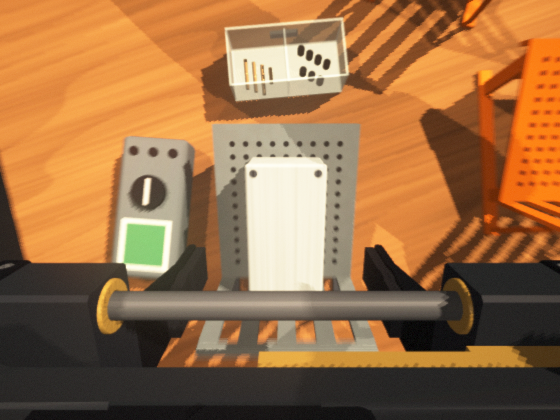

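The large case is on the deck, square, against the backstop: its lid spans columns 247–327 and the deck 213–360, so both centre near 286.5. Now the medium case.

```bash
sed -i 's/O=np.array(\[.626,.215,.030\])/O=np.array([.6236,.216,.030])/' h.py; python3 -m jog '[[[0,-0.015,0.025],[-2.3,-6.3,0],0.087],[[0,-0.04,0.05],[-4.6,-12.6,0],0.087],[[0.005,-0.075,0.07],[-6.9,-18.9,0],0.087],[[0.01,-0.11,0.07],[-6.9,-18.9,0],0.087],[[0.01,-0.14,0.07],[-6.9,-18.9,0],0.087]]'
python3 - <<'E'
from h import *
st();goal([.625,-.247,.16],-55.3)
E
```

```text
clock: 12.0
tool_pos: [0.5993, 0.088, 0.2408]
ee_rot: [-0.409, 0.576, 0.407, 0.579]
force: [0.4, -0.2, 0.2]
width: 0.0867
t 12.0 q [-0.6, 0.23, 0.46, 1.56, -0.11, 1.37, 1.1] tcp [0.5993, 0.088, 0.2408] jaw ang 70.5 x [0.005, 0.001, -1.0] F [0.4, -0.2, 0.2] w 0.0867
shift [0.0257, -0.335, -0.0808] rotvec deg [0.31, 0.22, -125.8]
```

```bash
python3 -m jog '[[[0.0,-0.02,0.005],[0,0,-7],0.087],[[0,-0.04,0.01],[0,0,-14],0.087],[[0,-0.06,0.01],[0,0,-21],0.087],[[0,-0.08,0.01],[0,0,-28],0.087],[[0,-0.1,0.01],[0,0,-35],0.087]]'
python3 -m jog '[[[0.0,-0.02,0],[0,0,-7],0.087],[[0,-0.04,0],[0,0,-14],0.087],[[0,-0.06,0],[0,0,-21],0.087],[[0,-0.08,0],[0,0,-28],0.087],[[0.01,-0.1,0],[0,0,-35],0.087]]'
python3 -m jog '[[[0.0,-0.02,0],[0,0,-7],0.087],[[0,-0.04,0],[0,0,-14],0.087],[[0.01,-0.06,0],[0,0,-21],0.087],[[0.015,-0.08,-0.01],[0,0,-28],0.087],[[0.015,-0.1,-0.02],[0,0,-35],0.087]]'
python3 -m jog '[[[0.0,-0.02,-0.02],[0,0,-7],0.087],[[0,-0.03,-0.04],[0,0,-14],0.087],[[0,-0.035,-0.06],[0,0,-20.5],0.087],[[0,-0.035,-0.07],[0,0,-20.5],0.087],[[0,-0.035,-0.07],[0,0,-20.5],0.087]]'
python3 - <<'E'
from h import *
st();goal([.625,-.247,.026],-55.3)
for k,(c,an,L,W,z) in {"m":((.617,-.253),34.7,.052,.029,.041),"s":((.4955,-.1442),12,.043,.025,.033)}.items():
    a=np.radians(an);c=np.array(c);ux=np.array([np.cos(a),np.sin(a)]);uy=np.array([-ux[1],ux[0]])
    q=proj("wrist",[[*(c+i*L*ux+j*W*uy),z] for i,j in((1,1),(1,-1),(-1,-1),(-1,1))])
    if k=="m": Q=[q]
    else: Q.append(q)
im=r.camera("wrist")[:,:,::-1].copy()
cv2.imwrite("pics/w8raw.png",im)
for q in Q: cv2.polylines(im,[q.round().astype(np.int32)],True,(0,0,255),1)
cv2.imwrite("pics/w8.png",im)
E
```

```text
clock: 12.42
tool_pos: [0.5991, -0.0125, 0.2482]
ee_rot: [-0.213, 0.675, 0.212, 0.674]
force: [0.5, 0.6, 0.0]
width: 0.0873
clock: 12.83
tool_pos: [0.6083, -0.1128, 0.2485]
ee_rot: [0.0, 0.708, -0.001, 0.707]
force: [0.3, 0.3, 0.1]
width: 0.0871
clock: 13.25
tool_pos: [0.6254, -0.212, 0.2281]
ee_rot: [0.212, 0.675, -0.213, 0.674]
force: [-0.3, 0.3, 0.1]
width: 0.0867
clock: 13.67
tool_pos: [0.6232, -0.2457, 0.1557]
ee_rot: [0.326, 0.629, -0.327, 0.625]
force: [0.5, 0.3, 0.9]
width: 0.0872
t 13.67 q [-0.31, 0.54, 0.89, 1.51, -0.42, 1.31, -0.34] tcp [0.6232, -0.2457, 0.1557] jaw ang -54.99 x [-0.006, 0.0, -1.0] F [0.5, 0.3, 0.9] w 0.0872
shift [0.0018, -0.0013, -0.1297] rotvec deg [-0.02, -0.36, -0.31]
```

View pics/w8.png

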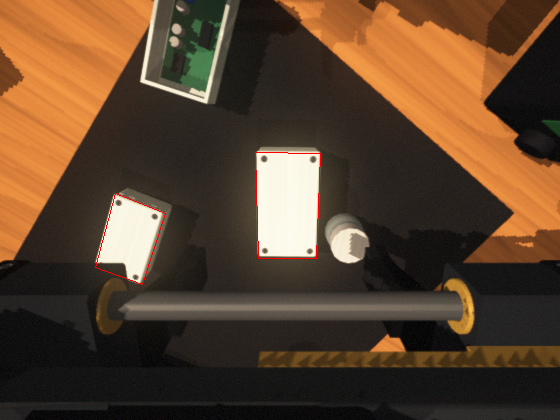

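The medium lid (257–320, 152–258) matches the prediction, and the jar at (348,246) is clear of the finger line. Descending.

```bash
python3 -m jog '[[[0.002,-0.001,-0.03],[0,-0.3,-0.3],0.087],[[0.002,-0.001,-0.06],[0,-0.3,-0.3],0.087],[[0.002,-0.001,-0.09],[0,-0.3,-0.3],0.087],[[0.002,-0.001,-0.115],[0,-0.3,-0.3],0.087],[[0.002,-0.001,-0.13],[0,-0.3,-0.3],0.087]]' 
python3 -m jog '[[[0,0,0],[0,0,0],0.087],[[0,0,0],[0,0,0],0.06],[[0,0,0],[0,0,0],0.048],[[0,0,0],[0,0,0],0.048],[[0,0,0],[0,0,0],0.048]]' 45
python3 -m jog '[[[0,0,0],[0,0,0],0.048],[[0,0,0],[0,0,0],0.048],[[0,0,0],[0,0,0],0.048],[[0,0,0],[0,0,0],0.048],[[0,0,0],[0,0,0],0.048]]' 45
python3 -c "
from h import *
st()"
```

```text
clock: 14.13
tool_pos: [0.6267, -0.246, 0.0274]
ee_rot: [0.328, 0.626, -0.327, 0.627]
force: [-0.7, 1.1, -0.4]
width: 0.0868
clock: 14.55
tool_pos: [0.6277, -0.248, 0.0306]
ee_rot: [0.33, 0.624, -0.328, 0.628]
force: [0.4, 0.4, -0.1]
width: 0.068
clock: 14.97
tool_pos: [0.6266, -0.2477, 0.0289]
ee_rot: [0.329, 0.625, -0.329, 0.627]
force: [0.1, -0.1, -0.3]
width: 0.0485
t 14.97 q [-0.27, 0.65, 0.81, 1.62, -0.52, 1.09, -0.28] tcp [0.6266, -0.2477, 0.0289] jaw ang -55.48 x [0.004, -0.001, -1.0] F [0.1, -0.1, -0.3] w 0.0485
```

The width reads 48.5 mm, but the case is 58 mm wide, so I'll look before lifting.

Run:
```python
from h import *
for n in ("wrist","side","top"):
    im=r.camera(n)[:,:,::-1].copy();cv2.imwrite(f"pics/{n}9.png",im)
crop('pics/side9.png','pics/s9.png',320,220,420,310,6)
st()
```

```text
t 15.12 q [-0.27, 0.65, 0.81, 1.62, -0.52, 1.09, -0.28] tcp [0.6266, -0.2477, 0.0288] jaw ang -55.47 x [0.004, -0.001, -1.0] F [-0.4, -0.3, 0.8] w 0.0482
```

View pics/wrist9.png

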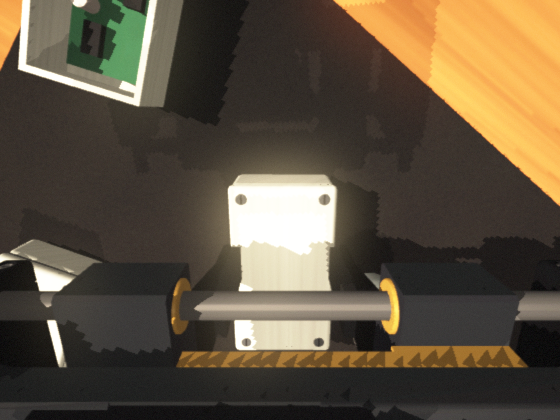

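View pics/s9.png

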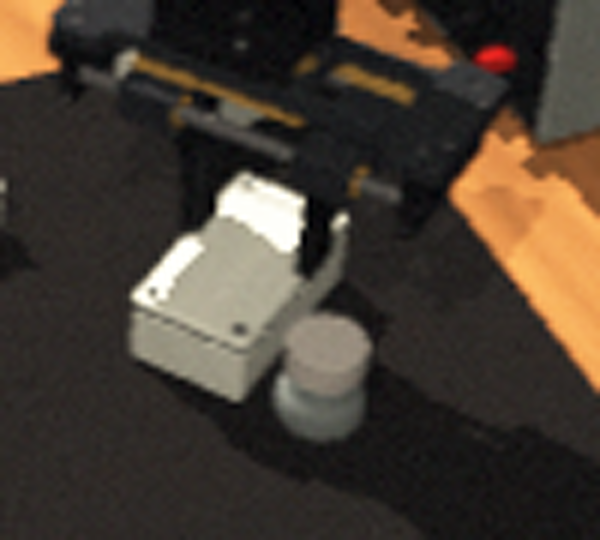

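```bash
crop=1; python3 -c "
from h import *
crop('pics/wrist9.png','pics/w9c.png',180,160,390,360,4)"; python3 -m jog '[[[0,0,0.003],[0,0,0],0.048],[[0,0,0.006],[0,0,0],0.048],[[0,0,0.01],[0,0,0],0.048],[[0,0,0.015],[0,0,0],0.048],[[0,0,0.02],[0,0,0],0.048]]' 
python3 -c "
from h import *
st()"
```

```text
clock: 15.53
tool_pos: [0.6268, -0.2477, 0.0496]
ee_rot: [0.329, 0.624, -0.329, 0.627]
force: [-0.3, 0.0, -0.1]
width: 0.0476
t 15.53 q [-0.28, 0.63, 0.83, 1.61, -0.5, 1.13, -0.29] tcp [0.6268, -0.2477, 0.0496] jaw ang -55.47 x [0.004, -0.001, -1.0] F [-0.3, 0.0, -0.1] w 0.0476
```

View pics/w9c.png

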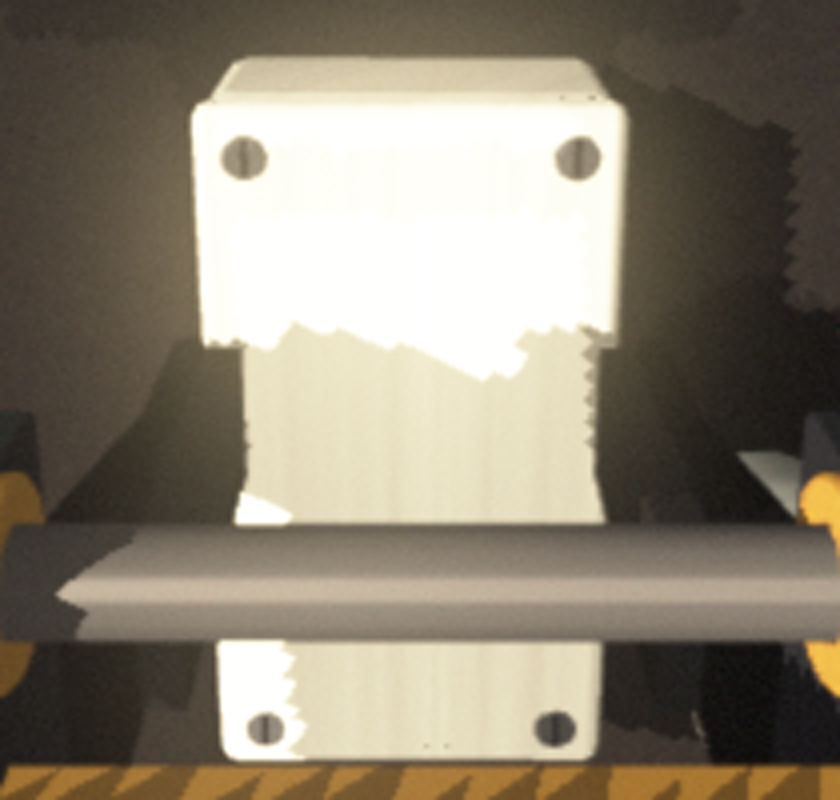

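Run:
```python
from h import *
st()
for n in ("wrist","side"):
    im=r.camera(n)[:,:,::-1].copy();cv2.imwrite(f"pics/{n}10.png",im)
crop('pics/side10.png','pics/s10.png',320,210,420,300,6)
crop('pics/wrist10.png','pics/w10c.png',180,160,390,360,4)
```

```text
t 15.53 q [-0.28, 0.63, 0.83, 1.61, -0.5, 1.13, -0.29] tcp [0.6268, -0.2477, 0.0496] jaw ang -55.47 x [0.004, -0.001, -1.0] F [-0.3, 0.0, -0.1] w 0.0476
```

View pics/w10c.png

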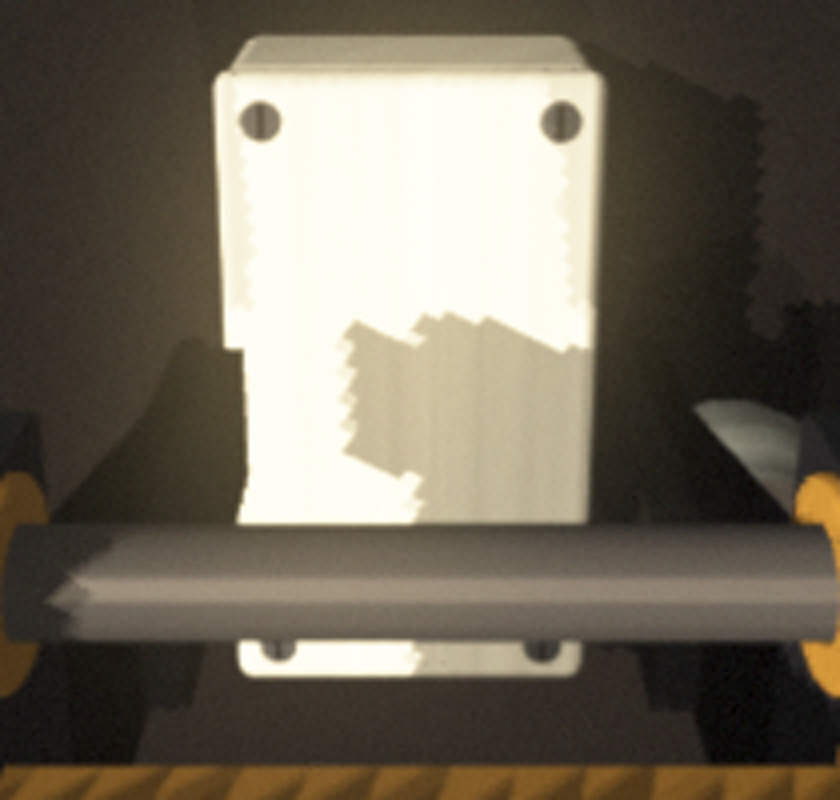

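View pics/s10.png

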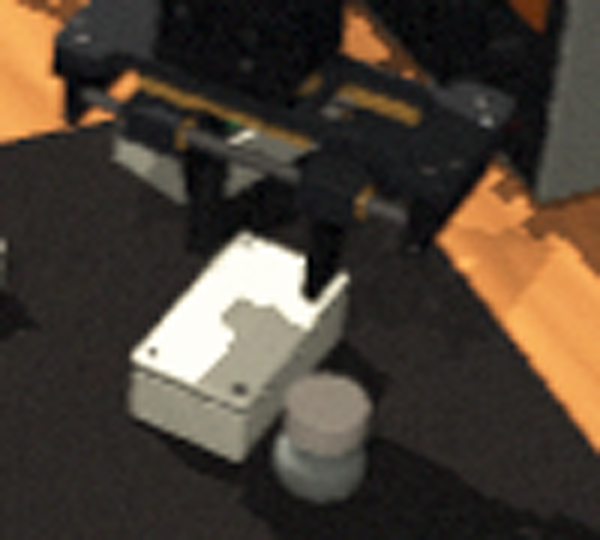

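Run:
```python
from h import *
M,p=axes()
for x in (.017,.0085,-.002,-.012,-.03):
    print(x,proj("wrist",[p+M@np.array([x,y,.024*s]) for s in(-1,1) for y in (.0095,)]).round(1).tolist())
```

```text
0.017 [[246.1, 225.8], [321.3, 225.8]]
0.0085 [[244.5, 230.6], [322.8, 230.6]]
-0.002 [[242.3, 237.1], [324.7, 237.1]]
-0.012 [[240.0, 244.0], [326.8, 244.0]]
-0.03 [[235.2, 258.4], [331.2, 258.4]]
```

The fingertips in the images don't match the stated tip offset. They appear about 15 mm *behind* the TCP, which would explain closing above the lid. I'll cross-check with the side camera.

Run:
```python
from h import *
M,p=axes()
for x in (.017,0,-.015,-.03):
    q=proj("side",[p+M@np.array([x,y,z]) for z in(-.024,.024,.039) for y in (-.0095,.0095)])
    print(x,((q-[320,210])*6).round(0).tolist())
```

```text
0.017 [[193.0, 307.0], [213.0, 284.0], [287.0, 346.0], [306.0, 322.0], [317.0, 358.0], [335.0, 334.0]]
0 [[196.0, 279.0], [215.0, 256.0], [290.0, 318.0], [309.0, 294.0], [320.0, 330.0], [339.0, 306.0]]
-0.015 [[198.0, 254.0], [217.0, 232.0], [293.0, 293.0], [312.0, 269.0], [323.0, 305.0], [342.0, 282.0]]
-0.03 [[200.0, 229.0], [220.0, 207.0], [295.0, 268.0], [315.0, 244.0], [326.0, 280.0], [345.0, 256.0]]
```

The side view agrees: the tips really sit at about tool x = -0.015. So the large case was held only by its top few millimetres, and the medium was missed without being moved. I'll reopen and go about 35 mm lower, watching the force.

```bash
python3 -m jog '[[[0,0,0.01],[0,0,0],0.087],[[0,0,0.01],[0,0,0],0.087],[[0,0,0.01],[0,0,0],0.087],[[0,0,0.01],[0,0,0],0.087],[[0,0,0.01],[0,0,0],0.087]]' 
python3 -m jog '[[[0,0,0],[0,0,0],0.087],[[0,0,0],[0,0,0],0.087],[[0,0,0],[0,0,0],0.087],[[0,0,0],[0,0,0],0.087],[[0,0,0],[0,0,0],0.087]]'
python3 - <<'E'
from h import *
st();goal([.626,-.247,-.005],-55.3)
im=r.camera("wrist")[:,:,::-1].copy();cv2.imwrite("pics/w11.png",im)
E
```

```text
clock: 16.05
tool_pos: [0.6265, -0.2475, 0.0586]
ee_rot: [0.329, 0.625, -0.329, 0.627]
force: [0.3, -0.3, 0.6]
width: 0.0736
clock: 16.47
tool_pos: [0.6267, -0.2476, 0.0588]
ee_rot: [0.329, 0.625, -0.329, 0.627]
force: [1.0, -0.6, 0.7]
width: 0.0869
t 16.47 q [-0.28, 0.62, 0.84, 1.6, -0.5, 1.14, -0.29] tcp [0.6267, -0.2476, 0.0588] jaw ang -55.48 x [0.004, -0.001, -1.0] F [1.0, -0.6, 0.7] w 0.0869
shift [-0.0007, 0.0006, -0.0638] rotvec deg [0.05, 0.22, 0.18]
```

View pics/w11.png

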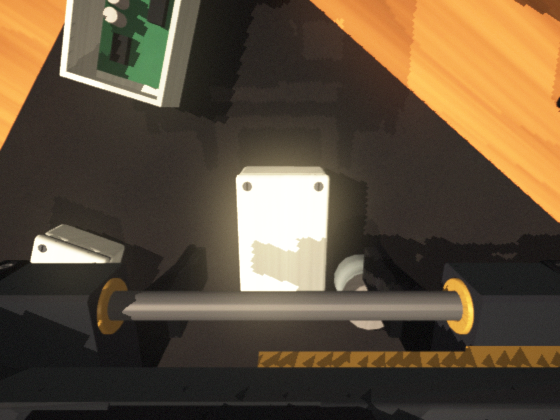

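Run:
```python
from h import *
m=r.camera_model("wrist")
T=np.eye(4);a=np.radians(-55);z=np.array([np.cos(a),np.sin(a),0]);x=np.array([-.006,0,-1]);T[:3,:3]=np.c_[x,np.cross(z,x),z];T[:3,3]=[.6232,-.2457,.1557]
W=T@np.array(m["T_tool_cam"])
for uv in [(349,247),(342,223),(288,205)]:
    d=W[:3,:3]@[(uv[0]-m["cx"])/m["fx"],(uv[1]-m["cy"])/m["fy"],1]
    p=W[:3,3]+d*((.048 if uv[0]>300 else .041)-W[2,3])/d[2];print(uv,p)
    b=np.radians(34.7);q=p[:2]-[.617,-.253];print(q@[np.cos(b),np.sin(b)],q@[-np.sin(b),np.cos(b)])
```

```text
(349, 247) [ 0.62074676 -0.32253689  0.048     ]
-0.036505554338655495 -0.05930229281938879
(342, 223) [ 0.63616498 -0.30200701  0.048     ]
-0.012142314378048226 -0.05120105089207293
(288, 205) [ 0.61988064 -0.25183278  0.041     ]
0.003032776832355975 -0.0006802633257533967
```

```bash
python3 -m jog '[[[0,0,-0.015],[0,0,0],0.087],[[0,0,-0.03],[0,0,0],0.087],[[0,0,-0.04],[0,0,0],0.087],[[0,0,-0.05],[0,0,0],0.087],[[0,0,-0.055],[0,0,0],0.087]]' 
python3 -m jog '[[[0,0,-0.002],[0,0,0],0.087],[[0,0,-0.004],[0,0,0],0.087],[[0,0,-0.006],[0,0,0],0.087],[[0,0,-0.008],[0,0,0],0.087],[[0,0,-0.008],[0,0,0],0.087]]'
python3 - <<'E'
from h import *
st()
im=r.camera("side")[:,:,::-1].copy();cv2.imwrite("pics/side12.png",im)
crop('pics/side12.png','pics/s12.png',320,220,420,310,6)
E
```

```text
clock: 16.93
tool_pos: [0.6256, -0.2472, 0.0014]
ee_rot: [0.329, 0.625, -0.329, 0.626]
force: [0.7, 0.2, -0.3]
width: 0.087
clock: 17.35
tool_pos: [0.6268, -0.2477, -0.0041]
ee_rot: [0.329, 0.624, -0.329, 0.627]
force: [0.4, 0.8, 0.5]
width: 0.0871
t 17.35 q [-0.25, 0.69, 0.79, 1.64, -0.55, 1.04, -0.26] tcp [0.6268, -0.2477, -0.0041] jaw ang -55.47 x [0.004, -0.001, -1.0] F [0.4, 0.8, 0.5] w 0.0871
```

View pics/s12.png

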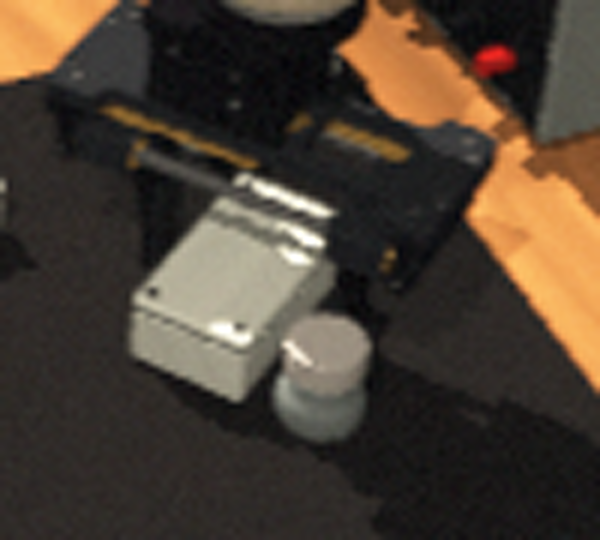

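TCP is below bench level with no contact force, which confirms the tip offset. Closing.

```bash
python3 -m jog '[[[0,0,0],[0,0,0],0.06],[[0,0,0],[0,0,0],0.05],[[0,0,0],[0,0,0],0.05],[[0,0,0],[0,0,0],0.05],[[0,0,0],[0,0,0],0.05]]' 45
python3 -m jog '[[[0,0,0],[0,0,0],0.05],[[0,0,0],[0,0,0],0.05],[[0,0,0.005],[0,0,0],0.05],[[0,0,0.012],[0,0,0],0.05],[[0,0,0.02],[0,0,0],0.05]]'
python3 -c "
from h import *
st()"
```

```text
clock: 17.82
tool_pos: [0.6267, -0.2477, -0.004]
ee_rot: [0.329, 0.624, -0.329, 0.627]
force: [1.5, 0.2, 0.2]
width: 0.0615
clock: 18.23
tool_pos: [0.6264, -0.2477, 0.0163]
ee_rot: [0.329, 0.625, -0.329, 0.627]
force: [0.3, 0.0, -2.3]
width: 0.0577
t 18.23 q [-0.26, 0.67, 0.8, 1.63, -0.53, 1.07, -0.27] tcp [0.6264, -0.2477, 0.0163] jaw ang -55.48 x [0.003, -0.001, -1.0] F [0.3, 0.0, -2.3] w 0.0577
```

```bash
python3 -m jog '[[[0,0.005,0.03],[0,0,0],0.05],[[0,0.015,0.065],[0,0,5],0.05],[[0,0.03,0.1],[0,0,12],0.05],[[-0.005,0.05,0.14],[0,0,19],0.05],[[-0.01,0.075,0.17],[0,0,26],0.05]]'
python3 -m jog '[[[-0.002,0.025,0.02],[0,0,7],0.05],[[-0.004,0.05,0.03],[0,0,14],0.05],[[-0.006,0.08,0.04],[0,0,21],0.05],[[-0.01,0.11,0.04],[0,0,28],0.05],[[-0.01,0.14,0.04],[0,0,35],0.05]]'
python3 -m jog '[[[-0.002,0.03,0],[0,0,7],0.05],[[-0.004,0.06,0],[0,0,14],0.05],[[-0.006,0.09,0],[0,0,21],0.05],[[-0.01,0.12,0],[0,0,28],0.05],[[-0.01,0.15,0],[0,0,35],0.05]]'
python3 - <<'E'
from h import *
st()
g=dk(-.069,0,.129);goal(g,70.3)
E
```

```text
clock: 18.65
tool_pos: [0.6164, -0.1751, 0.1884]
ee_rot: [0.179, 0.682, -0.179, 0.686]
force: [0.4, 0.8, -1.1]
width: 0.0577
clock: 19.07
tool_pos: [0.6065, -0.0327, 0.2271]
ee_rot: [-0.035, 0.704, 0.037, 0.708]
force: [-0.0, -0.3, -2.3]
width: 0.0575
clock: 19.48
tool_pos: [0.5962, 0.1177, 0.2263]
ee_rot: [-0.245, 0.662, 0.248, 0.664]
force: [0.2, 0.1, -1.5]
width: 0.0576
t 19.48 q [-0.7, 0.25, 0.53, 1.57, -0.13, 1.35, 0.56] tcp [0.5962, 0.1177, 0.2263] jaw ang 40.83 x [0.001, 0.004, -1.0] F [0.2, 0.1, -1.5] w 0.0576
shift [0.0079, 0.1053, -0.0514] rotvec deg [-0.26, 0.01, 29.47]
```

```bash
python3 -m jog '[[[0.002,0.03,0],[0,0,7],0.05],[[0.004,0.06,0],[0,0,14],0.05],[[0.006,0.09,0],[0,0,21],0.05],[[0.008,0.1,0],[0,0,26],0.05],[[0.008,0.105,0],[0,0,29.5],0.05]]'
python3 -m jog '[[[0,0,0],[2.3,6.3,0.2],0.05],[[0,0,0],[4.6,12.5,0.2],0.05],[[0,0,-0.01],[6.8,18.8,0.2],0.05],[[0,0,-0.02],[6.8,18.8,0.2],0.05],[[0,0,-0.03],[6.8,18.8,0.2],0.05]]'
python3 -m jog '[[[0,0,0],[0,0,0],0.05],[[0,0,0],[0,0,0],0.05],[[0,0,0],[0,0,0],0.05],[[0,0,0],[0,0,0],0.05],[[0,0,0],[0,0,0],0.05]]'
python3 - <<'E'
from h import *
st();_,p=axes();print(indk(p))
g=dk(-.069,0,.06);goal(g,70.3,YAW)
for n in ("wrist","side"):
    im=r.camera(n)[:,:,::-1].copy();cv2.imwrite(f"pics/{n}13.png",im)
crop('pics/side13.png','pics/s13.png',240,110,340,200,6)
E
```

```text
clock: 19.9
tool_pos: [0.6044, 0.2248, 0.2255]
ee_rot: [-0.407, 0.577, 0.41, 0.578]
force: [-0.1, -0.5, -2.0]
width: 0.0575
clock: 20.32
tool_pos: [0.6059, 0.2194, 0.1923]
ee_rot: [-0.298, 0.642, 0.5, 0.499]
force: [0.0, 0.6, -2.0]
width: 0.058
clock: 20.73
tool_pos: [0.6048, 0.2225, 0.197]
ee_rot: [-0.299, 0.639, 0.502, 0.5]
force: [-0.1, 0.3, -1.8]
width: 0.0577
t 20.73 q [-0.54, 0.58, 0.38, 1.23, -0.38, 1.67, 1.07] tcp [0.6048, 0.2225, 0.197] jaw ang 70.23 x [-0.321, 0.12, -0.94] F [-0.1, 0.3, -1.8] w 0.0577
[-0.0758 -0.0003  0.1501]
shift [-0.0229, 0.0085, -0.087] rotvec deg [-0.27, 0.07, 0.07]
```

View pics/wrist13.png

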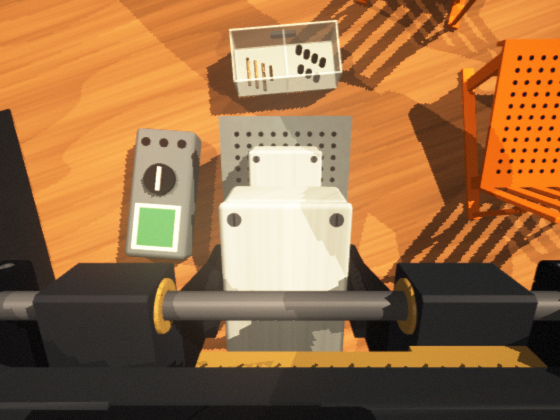

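View pics/s13.png

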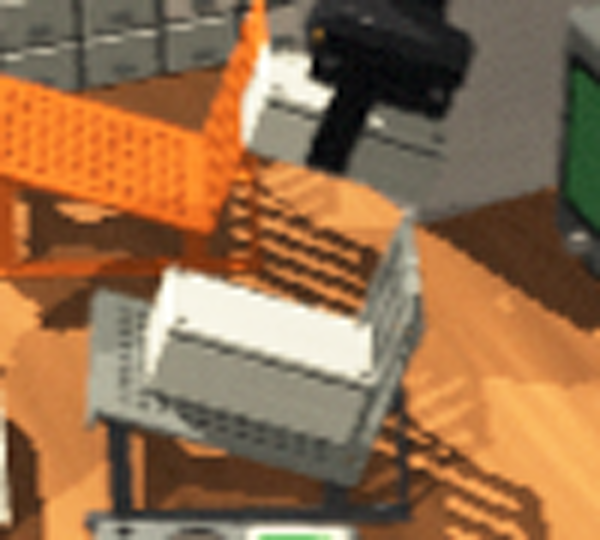

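The medium case is centred over the large one (lid mid col 286, large lid mid col 286). Lowering.

```bash
python3 -m jog '[[[-0.006,0.002,-0.022],[0,0,0],0.05],[[-0.012,0.004,-0.044],[0,0,0],0.05],[[-0.018,0.006,-0.066],[0,0,0],0.05],[[-0.021,0.008,-0.08],[0,0,0],0.05],[[-0.023,0.0085,-0.087],[0,0,0],0.05]]'
python3 -m jog '[[[-0.001,0.0003,-0.003],[0,0,0],0.05],[[-0.002,0.0006,-0.006],[0,0,0],0.05],[[-0.003,0.001,-0.009],[0,0,0],0.05],[[-0.004,0.0013,-0.012],[0,0,0],0.05],[[-0.004,0.0014,-0.013],[0,0,0],0.05]]'
python3 - <<'E'
from h import *
st();_,p=axes();print(indk(p))
g=dk(-.069,0,.039);goal(g,70.3,YAW)
im=r.camera("side")[:,:,::-1].copy();cv2.imwrite("pics/side14.png",im)
crop('pics/side14.png','pics/s14.png',240,110,340,200,6)
E
```

```text
clock: 21.25
tool_pos: [0.5803, 0.2306, 0.1063]
ee_rot: [-0.298, 0.641, 0.502, 0.498]
force: [-0.6, 0.7, -1.4]
width: 0.0575
clock: 21.67
tool_pos: [0.578, 0.2317, 0.0953]
ee_rot: [-0.299, 0.64, 0.502, 0.5]
force: [0.2, 0.2, -2.6]
width: 0.0577
t 21.67 q [-0.56, 0.6, 0.36, 1.42, -0.39, 1.48, 1.09] tcp [0.578, 0.2317, 0.0953] jaw ang 70.17 x [-0.323, 0.12, -0.939] F [0.2, 0.2, -2.6] w 0.0577
[-0.0677 -0.0006  0.0449]
shift [-0.0029, 0.0017, -0.0051] rotvec deg [-0.21, -0.05, 0.13]
```

View pics/s14.png

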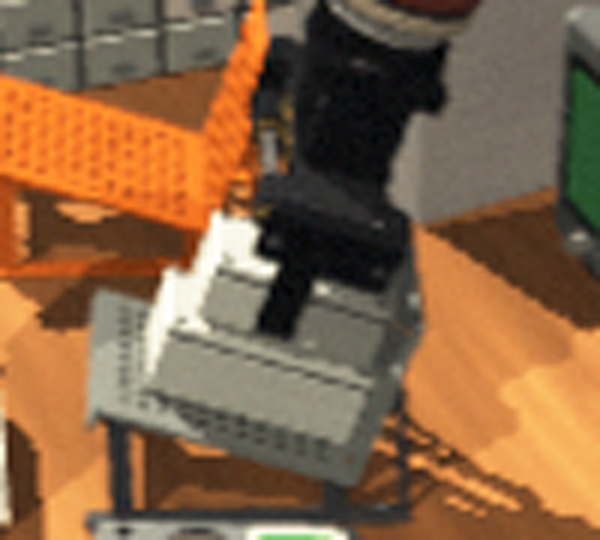

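```bash
python3 -m jog '[[[-0.0006,0.0003,-0.0015],[0,0,0],0.05],[[-0.0012,0.0006,-0.003],[0,0,0],0.05],[[-0.002,0.001,-0.0045],[0,0,0],0.05],[[-0.0026,0.0015,-0.006],[0,0,0],0.05],[[-0.003,0.0015,-0.007],[0,0,0],0.05]]'
python3 - <<'E'
from h import *
st();_,p=axes();print(indk(p))
E
```

```text
clock: 22.13
tool_pos: [0.5756, 0.2329, 0.0898]
ee_rot: [-0.299, 0.639, 0.502, 0.5]
force: [0.9, -2.7, 15.4]
width: 0.0576
t 22.13 q [-0.57, 0.6, 0.36, 1.43, -0.39, 1.46, 1.09] tcp [0.5756, 0.2329, 0.0898] jaw ang 70.16 x [-0.322, 0.12, -0.939] F [0.9, -2.7, 15.4] w 0.0576
[-0.0683 -0.0003  0.0388]
```

```bash
python3 -m jog '[[[0.0005,-0.0002,0.0015],[0,0,0],0.05],[[0.003,-0.001,0.0006],[0,0,0],0.05],[[0.0055,-0.002,-0.0003],[0,0,0],0.05],[[0.008,-0.0028,-0.0012],[0,0,0],0.05],[[0.0098,-0.0035,-0.002],[0,0,0],0.05]]'
python3 - <<'E'
from h import *
st();_,p=axes();print(indk(p))
E
```

```text
clock: 22.55
tool_pos: [0.5814, 0.2309, 0.0875]
ee_rot: [-0.297, 0.641, 0.504, 0.497]
force: [-22.6, 0.9, 24.2]
width: 0.0576
t 22.55 q [-0.56, 0.62, 0.36, 1.41, -0.4, 1.48, 1.1] tcp [0.5814, 0.2309, 0.0875] jaw ang 70.3 x [-0.331, 0.121, -0.936] F [-22.6, 0.9, 24.2] w 0.0576
[-0.0617 -0.0002  0.0387]
```

```bash
python3 -m jog '[[[-0.002,0.0007,0.001],[0,0,0],0.05],[[-0.004,0.0015,0.0015],[0,0,0],0.05],[[-0.004,0.0015,0.0015],[0,0,0],0.087],[[-0.004,0.0015,0.0015],[0,0,0],0.087],[[-0.004,0.0015,0.0015],[0,0,0],0.087]]' 
python3 -m jog '[[[0,0,0],[0,0,0],0.087],[[0.0,0,0.0],[0,0,0],0.087],[[0.004,-0.0015,0.012],[0,0,0],0.087],[[0.014,-0.005,0.04],[0,0,0],0.087],[[0.024,-0.009,0.07],[0,0,0],0.087]]'
python3 - <<'E'
from h import *
st();_,p=axes();print(indk(p))
for n in ("wrist","side"):
    im=r.camera(n)[:,:,::-1].copy();cv2.imwrite(f"pics/{n}15.png",im)
crop('pics/side15.png','pics/s15.png',240,110,340,200,6)
E
```

```text
clock: 22.97
tool_pos: [0.5806, 0.231, 0.0873]
ee_rot: [-0.298, 0.64, 0.502, 0.499]
force: [-0.6, -0.1, 0.6]
width: 0.0705
clock: 23.38
tool_pos: [0.604, 0.2221, 0.1582]
ee_rot: [-0.298, 0.641, 0.502, 0.498]
force: [0.5, -0.2, 0.4]
width: 0.0864
t 23.38 q [-0.53, 0.6, 0.38, 1.28, -0.39, 1.61, 1.08] tcp [0.604, 0.2221, 0.1582] jaw ang 70.21 x [-0.326, 0.118, -0.938] F [0.5, -0.2, 0.4] w 0.0864
[-0.0632 -0.0008  0.1134]
```

View pics/wrist15.png

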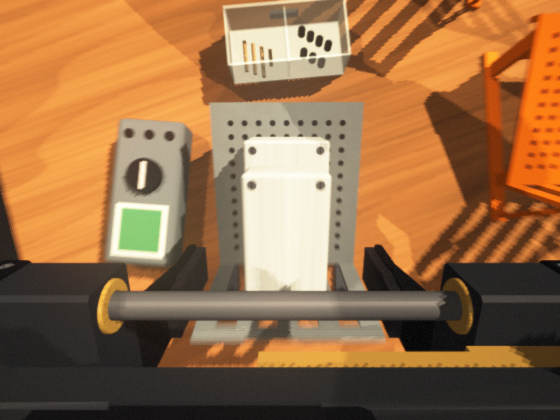

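View pics/s15.png

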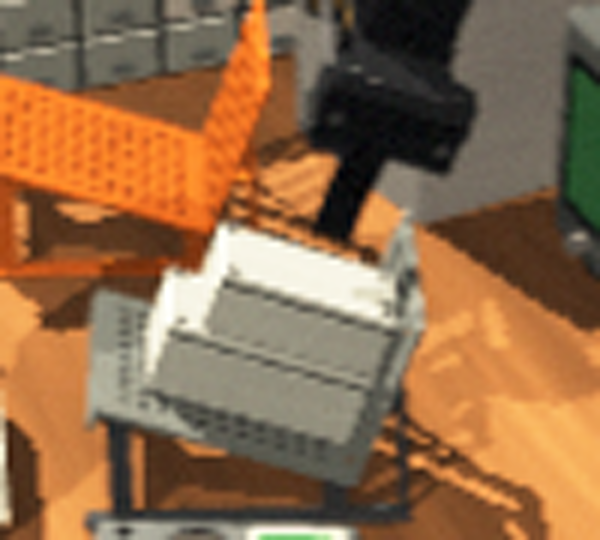

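The medium is stacked square on the large and against the backstop. Now the small case.

```bash
python3 -m jog '[[[0,-0.015,0.025],[-2.3,-6.3,0],0.087],[[0,-0.04,0.05],[-4.6,-12.6,0],0.087],[[-0.01,-0.075,0.08],[-6.9,-18.9,0],0.087],[[-0.02,-0.11,0.08],[-6.9,-18.9,-7],0.087],[[-0.03,-0.14,0.08],[-6.9,-18.9,-14],0.087]]'
python3 - <<'E'
from h import *
st();goal([.503,-.1425,.16],-78)
E
```

```text
clock: 23.9
tool_pos: [0.5746, 0.0814, 0.2413]
ee_rot: [-0.325, 0.608, 0.342, 0.638]
force: [0.6, -1.1, 0.6]
width: 0.087
t 23.9 q [-0.65, 0.15, 0.52, 1.64, -0.12, 1.33, 0.87] tcp [0.5746, 0.0814, 0.2413] jaw ang 56.35 x [0.027, 0.041, -0.999] F [0.6, -1.1, 0.6] w 0.087
shift [-0.0716, -0.2239, -0.0813] rotvec deg [0.67, 3.53, -134.31]
```

```bash
python3 -m jog '[[[-0.005,-0.02,0],[0,0,-7],0.087],[[-0.01,-0.04,0],[0,0,-14],0.087],[[-0.015,-0.06,0],[0,0,-21],0.087],[[-0.02,-0.08,0],[0,0,-28],0.087],[[-0.03,-0.1,0],[0,0,-35],0.087]]'
python3 -m jog '[[[-0.005,-0.02,0],[0,0,-7],0.087],[[-0.01,-0.04,0],[0,0,-14],0.087],[[-0.015,-0.06,0],[0,0,-21],0.087],[[-0.02,-0.08,0],[0,0,-28],0.087],[[-0.03,-0.1,0],[0,0,-35],0.087]]'
python3 -m jog '[[[-0.002,-0.005,-0.01],[0,0,-7],0.087],[[-0.005,-0.01,-0.02],[0,0,-14],0.087],[[-0.01,-0.02,-0.03],[0,0,-21],0.087],[[-0.01,-0.02,-0.04],[0,0,-28],0.087],[[-0.01,-0.02,-0.05],[0,0,-35],0.087]]'
python3 - <<'E'
from h import *
st();goal([.503,-.1425,.16],-78)
E
```

```text
clock: 24.32
tool_pos: [0.5447, -0.0191, 0.2384]
ee_rot: [-0.125, 0.68, 0.134, 0.71]
force: [-0.0, 0.2, 0.7]
width: 0.0872
clock: 24.73
tool_pos: [0.5148, -0.119, 0.2384]
ee_rot: [0.085, 0.686, -0.086, 0.718]
force: [0.0, -0.4, -0.4]
width: 0.0867
clock: 25.15
tool_pos: [0.5044, -0.1388, 0.188]
ee_rot: [0.288, 0.629, -0.298, 0.658]
force: [1.1, 0.0, -0.2]
width: 0.0869
t 25.15 q [-0.54, 0.04, 0.74, 1.86, -0.01, 1.21, -0.66] tcp [0.5044, -0.1388, 0.188] jaw ang -48.97 x [0.032, -0.03, -0.999] F [1.1, 0.0, -0.2] w 0.0869
shift [-0.0014, -0.0037, -0.028] rotvec deg [2.15, 1.38, -29.03]
```

```bash
python3 -m jog '[[[0,-0.001,-0.01],[0.5,0.4,-7],0.087],[[-0.001,-0.002,-0.02],[1,0.8,-14],0.087],[[-0.001,-0.004,-0.028],[1.5,1,-21],0.087],[[-0.001,-0.004,-0.028],[2.15,1.4,-27],0.087],[[-0.001,-0.004,-0.028],[2.15,1.4,-29],0.087]]'
python3 -m jog '[[[0,0,0],[0,0,0],0.087],[[0,0,0],[0,0,0],0.087],[[0,0,0],[0,0,0],0.087],[[0,0,0],[0,0,0],0.087],[[0,0,0],[0,0,0],0.087]]'
python3 - <<'E'
from h import *
st();goal([.503,-.1425,-.006],-78)
c,an,L,W,z=(.4955,-.1442),12,.043,.025,.033
a=np.radians(an);c=np.array(c);ux=np.array([np.cos(a),np.sin(a)]);uy=np.array([-ux[1],ux[0]])
q=proj("wrist",[[*(c+i*L*ux+j*W*uy),z] for i,j in((1,1),(1,-1),(-1,-1),(-1,1))])
im=r.camera("wrist")[:,:,::-1].copy()
cv2.polylines(im,[q.round().astype(np.int32)],True,(0,0,255),1)
cv2.imwrite("pics/w16.png",im)
E
```

```text
clock: 25.57
tool_pos: [0.5035, -0.1426, 0.1599]
ee_rot: [0.445, 0.55, -0.445, 0.549]
force: [-0.5, -0.3, -0.3]
width: 0.0868
clock: 25.98
tool_pos: [0.5036, -0.1418, 0.1598]
ee_rot: [0.442, 0.552, -0.442, 0.551]
force: [0.2, 0.6, -0.2]
width: 0.0869
t 25.98 q [-0.53, 0.12, 0.78, 1.87, -0.09, 1.19, -1.07] tcp [0.5036, -0.1418, 0.1598] jaw ang -77.46 x [-0.001, 0.0, -1.0] F [0.2, 0.6, -0.2] w 0.0869
shift [-0.0006, -0.0007, -0.1658] rotvec deg [-0.03, -0.05, -0.54]
```

View pics/w16.png

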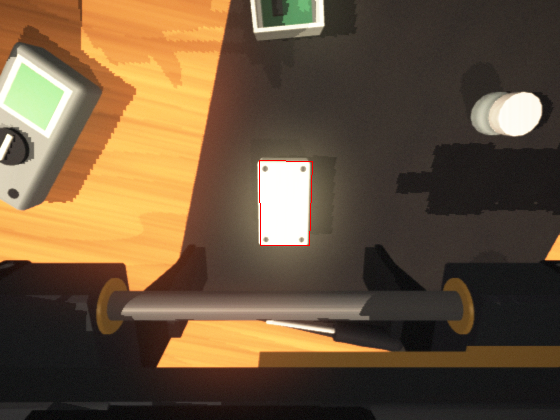

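The small lid (260–311, 160–245) matches the prediction. Descending.

```bash
python3 -m jog '[[[0,0,-0.035],[0,0,-0.5],0.087],[[0,0,-0.07],[0,0,-0.5],0.087],[[0,0,-0.1],[0,0,-0.5],0.087],[[0,0,-0.13],[0,0,-0.5],0.087],[[0,0,-0.145],[0,0,-0.5],0.087]]'
python3 -m jog '[[[0,0,-0.005],[0,0,0],0.087],[[0,0,-0.01],[0,0,0],0.087],[[0,0,-0.015],[0,0,0],0.087],[[0,0,-0.02],[0,0,0],0.087],[[0,0,-0.02],[0,0,0],0.087]]'
python3 -c "
from h import *
st()"
```

```text
clock: 26.45
tool_pos: [0.5017, -0.1413, 0.0114]
ee_rot: [0.444, 0.551, -0.446, 0.548]
force: [-0.9, -0.4, -0.0]
width: 0.0868
clock: 26.87
tool_pos: [0.5038, -0.1417, -0.0053]
ee_rot: [0.445, 0.55, -0.445, 0.549]
force: [-0.3, 0.2, 0.7]
width: 0.0869
t 26.87 q [-0.42, 0.37, 0.71, 2.02, -0.31, 0.87, -0.9] tcp [0.5038, -0.1417, -0.0053] jaw ang -77.99 x [-0.001, 0.0, -1.0] F [-0.3, 0.2, 0.7] w 0.0869
```

```bash
python3 -m jog '[[[0,0,0],[0,0,0],0.06],[[0,0,0],[0,0,0],0.05],[[0,0,0],[0,0,0],0.042],[[0,0,0],[0,0,0],0.042],[[0,0,0],[0,0,0],0.042]]' 45
python3 -m jog '[[[0,0,0],[0,0,0],0.042],[[0,0,0],[0,0,0],0.042],[[0,0,0],[0,0,0],0.042],[[0,0,0],[0,0,0],0.042],[[0,0,0],[0,0,0],0.042]]'
python3 -m jog '[[[0,0,0.004],[0,0,0],0.042],[[0,0,0.01],[0,0,0],0.042],[[0,0,0.02],[0,0,0],0.042],[[0,0,0.04],[0,0,0],0.042],[[0,0,0.06],[0,0,0],0.042]]'
python3 -c "
from h import *
st()
goal(dk(-.058,0,.17),70.3)"
```

```text
clock: 27.28
tool_pos: [0.5038, -0.1418, -0.0051]
ee_rot: [0.445, 0.55, -0.445, 0.549]
force: [0.4, 0.3, -0.2]
width: 0.0614
clock: 27.7
tool_pos: [0.5036, -0.1418, -0.0053]
ee_rot: [0.445, 0.55, -0.445, 0.549]
force: [-0.8, 0.3, 2.2]
width: 0.0498
clock: 28.12
tool_pos: [0.503, -0.1421, 0.0556]
ee_rot: [0.445, 0.55, -0.446, 0.549]
force: [0.1, 0.6, -1.2]
width: 0.0497
t 28.12 q [-0.48, 0.27, 0.76, 1.98, -0.22, 0.98, -0.97] tcp [0.503, -0.1421, 0.0556] jaw ang -78.03 x [-0.002, -0.0, -1.0] F [0.1, 0.6, -1.2] w 0.0497
shift [0.124, 0.3569, 0.1539] rotvec deg [0.17, -0.04, 148.33]
```

```bash
python3 -m jog '[[[0.002,0.005,0.04],[0,0,7],0.042],[[0.005,0.015,0.08],[0,0,14],0.042],[[0.01,0.03,0.115],[0,0,21],0.042],[[0.015,0.045,0.15],[0,0,28],0.042],[[0.02,0.06,0.18],[0,0,35],0.042]]'
python3 -m jog '[[[0.006,0.02,0.005],[0,0,7],0.042],[[0.012,0.04,0.01],[0,0,14],0.042],[[0.018,0.06,0.01],[0,0,21],0.042],[[0.024,0.08,0.01],[0,0,28],0.042],[[0.03,0.1,0.01],[0,0,35],0.042]]'
python3 -m jog '[[[0.008,0.02,0],[0,0,7],0.042],[[0.016,0.04,0],[0,0,14],0.042],[[0.024,0.06,0],[0,0,21],0.042],[[0.032,0.08,0],[0,0,28],0.042],[[0.04,0.1,0],[0,0,35],0.042]]'
python3 -m jog '[[[0.008,0.02,0],[0,0,7],0.042],[[0.016,0.04,0],[0,0,14],0.042],[[0.024,0.06,0],[0,0,21],0.042],[[0.03,0.08,0],[0,0,28],0.042],[[0.034,0.095,0],[0,0,35],0.042]]'
python3 -c "
from h import *
st()
goal(dk(-.0575,0,.17),70.3);goal(dk(-.0575,0,.17),70.3,YAW)"
```

```text
clock: 28.53
tool_pos: [0.5237, -0.082, 0.2384]
ee_rot: [0.258, 0.658, -0.258, 0.659]
force: [1.4, 0.1, -1.2]
width: 0.0501
clock: 28.95
tool_pos: [0.5537, 0.0187, 0.2457]
ee_rot: [0.047, 0.705, -0.048, 0.706]
force: [0.8, -0.1, -1.6]
width: 0.0495
clock: 29.37
tool_pos: [0.5938, 0.1187, 0.2456]
ee_rot: [-0.167, 0.687, 0.166, 0.687]
force: [0.1, -0.3, -1.0]
width: 0.0498
clock: 29.78
tool_pos: [0.6277, 0.2148, 0.2453]
ee_rot: [-0.367, 0.605, 0.366, 0.605]
force: [0.5, -1.0, -1.0]
width: 0.0501
t 29.78 q [-0.66, 0.36, 0.35, 1.39, -0.12, 1.42, 0.78] tcp [0.6277, 0.2148, 0.2453] jaw ang 62.37 x [0.001, -0.001, -1.0] F [0.5, -1.0, -1.0] w 0.0501
shift [-0.0002, -0.0002, -0.0359] rotvec deg [0.06, 0.07, 7.93]
shift [-0.0002, -0.0002, -0.0359] rotvec deg [8.1, 18.4, 7.84]
```

```bash
python3 -m jog '[[[0,0,0],[0,0,4],0.042],[[0,0,0],[0,0,8],0.042],[[0,0,0],[0,0,8],0.042],[[0,0,0],[0,0,8],0.042],[[0,0,0],[0,0,8],0.042]]'
python3 -m jog '[[[0,0,0],[2.3,6.3,0],0.042],[[0,0,0],[4.6,12.5,0],0.042],[[0,0,-0.01],[6.8,18.8,0],0.042],[[0,0,-0.02],[6.8,18.8,0],0.042],[[0,0,-0.03],[6.8,18.8,0],0.042]]'
python3 -m jog '[[[0,0,0],[0,0,0],0.042],[[0,0,0],[0,0,0],0.042],[[0,0,0],[0,0,0],0.042],[[0,0,0],[0,0,0],0.042],[[0,0,0],[0,0,0],0.042]]'
python3 - <<'E'
from h import *
st();_,p=axes();print(indk(p))
goal(dk(-.0595,0,.085),70.3,YAW)
for n in ("wrist","side"):
    im=r.camera(n)[:,:,::-1].copy();cv2.imwrite(f"pics/{n}17.png",im)
crop('pics/side17.png','pics/s17.png',240,100,340,190,6)
E
```

```text
clock: 30.2
tool_pos: [0.6276, 0.2127, 0.2452]
ee_rot: [-0.405, 0.58, 0.404, 0.58]
force: [-0.2, 0.6, -0.9]
width: 0.0495
clock: 30.62
tool_pos: [0.6285, 0.2111, 0.2109]
ee_rot: [-0.298, 0.643, 0.498, 0.499]
force: [-0.3, -1.0, -1.6]
width: 0.0495
clock: 31.03
tool_pos: [0.6275, 0.2139, 0.2167]
ee_rot: [-0.3, 0.64, 0.5, 0.501]
force: [-0.6, -0.4, -1.4]
width: 0.0494
t 31.03 q [-0.46, 0.61, 0.31, 1.13, -0.35, 1.73, 1.04] tcp [0.6275, 0.2139, 0.2167] jaw ang 70.06 x [-0.318, 0.116, -0.941] F [-0.6, -0.4, -1.4] w 0.0494
[-0.0597 -0.0007  0.177 ]
shift [-0.0292, 0.0112, -0.0865] rotvec deg [0.03, 0.21, 0.24]
```

View pics/wrist17.png

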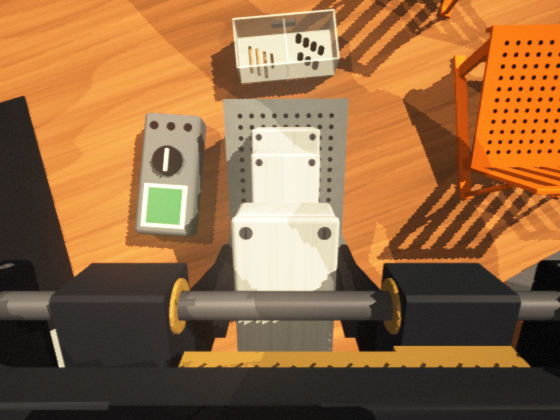

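View pics/s17.png

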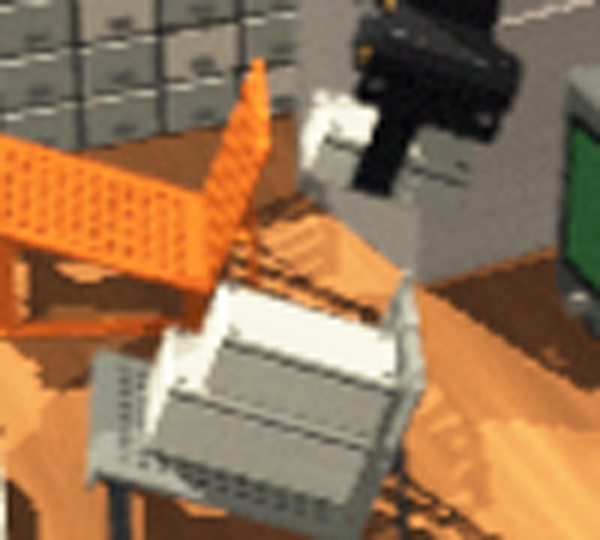

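All three are in line (columns about 285–286). Lowering.

```bash
python3 -m jog '[[[-0.007,0.003,-0.02],[0,0,0.2],0.042],[[-0.014,0.006,-0.04],[0,0,0.2],0.042],[[-0.02,0.008,-0.06],[0,0,0.2],0.042],[[-0.026,0.01,-0.077],[0,0,0.2],0.042],[[-0.029,0.011,-0.086],[0,0,0.2],0.042]]'
python3 -m jog '[[[0,0,0],[0,0,0],0.042],[[-0.0005,0.0002,-0.0015],[0,0,0],0.042],[[-0.001,0.0004,-0.003],[0,0,0],0.042],[[-0.0015,0.0005,-0.0045],[0,0,0],0.042],[[-0.0015,0.0005,-0.0045],[0,0,0],0.042]]'
python3 - <<'E'
from h import *
st();_,p=axes();print(indk(p))
goal(dk(-.0595,0,.0757),70.3,YAW)
E
```

```text
clock: 31.55
tool_pos: [0.5971, 0.2245, 0.1269]
ee_rot: [-0.3, 0.641, 0.501, 0.498]
force: [-1.0, -0.5, -1.3]
width: 0.0498
clock: 31.97
tool_pos: [0.5976, 0.2246, 0.1247]
ee_rot: [-0.301, 0.64, 0.5, 0.5]
force: [0.7, 0.6, -1.0]
width: 0.05
t 31.97 q [-0.5, 0.6, 0.29, 1.33, -0.35, 1.54, 1.06] tcp [0.5976, 0.2246, 0.1247] jaw ang 70.19 x [-0.32, 0.115, -0.94] F [0.7, 0.6, -1.0] w 0.05
[-0.0581 -0.0007  0.0796]
shift [-0.0023, 0.0016, -0.0032] rotvec deg [0.08, 0.1, 0.11]
```

```bash
python3 -m jog '[[[-0.0005,0.0003,-0.001],[0,0,0],0.042],[[-0.001,0.0006,-0.002],[0,0,0],0.042],[[-0.0015,0.001,-0.003],[0,0,0],0.042],[[-0.002,0.001,-0.004],[0,0,0],0.042],[[-0.0023,0.0012,-0.005],[0,0,0],0.042]]'
python3 - <<'E'
from h import *
st();_,p=axes();print(indk(p))
E
```

```text
clock: 32.38
tool_pos: [0.5958, 0.2257, 0.1212]
ee_rot: [-0.301, 0.64, 0.5, 0.5]
force: [0.8, -2.8, 16.0]
width: 0.0498
t 32.38 q [-0.5, 0.6, 0.29, 1.34, -0.35, 1.53, 1.06] tcp [0.5958, 0.2257, 0.1212] jaw ang 70.19 x [-0.319, 0.115, -0.941] F [0.8, -2.8, 16.0] w 0.0498
[-0.0589 -0.0003  0.0756]
```

```bash
python3 -m jog '[[[0.0005,-0.0002,0.0015],[0,0,0],0.042],[[0.003,-0.001,0.0006],[0,0,0],0.042],[[0.0055,-0.002,-0.0003],[0,0,0],0.042],[[0.008,-0.0028,-0.0012],[0,0,0],0.042],[[0.0105,-0.0037,-0.0022],[0,0,0],0.042]]'
python3 - <<'E'
from h import *
st();_,p=axes();print(indk(p))
E
```

```text
clock: 32.8
tool_pos: [0.6016, 0.2236, 0.1189]
ee_rot: [-0.299, 0.642, 0.503, 0.496]
force: [-26.8, -0.9, 26.5]
width: 0.05
t 32.8 q [-0.49, 0.62, 0.29, 1.32, -0.35, 1.54, 1.07] tcp [0.6016, 0.2236, 0.1189] jaw ang 70.36 x [-0.329, 0.116, -0.937] F [-26.8, -0.9, 26.5] w 0.05
[-0.0522 -0.0002  0.0756]
```

```bash
python3 -m jog '[[[-0.002,0.0007,0.001],[0,0,0],0.042],[[-0.004,0.0015,0.0015],[0,0,0],0.042],[[-0.004,0.0015,0.0015],[0,0,0],0.087],[[-0.004,0.0015,0.0015],[0,0,0],0.087],[[-0.004,0.0015,0.0015],[0,0,0],0.087]]' 
python3 -m jog '[[[0,0,0],[0,0,0],0.087],[[0.0,0,0.0],[0,0,0],0.087],[[0.0,0,0.0],[0,0,0],0.087],[[0.007,-0.0025,0.02],[0,0,0],0.087],[[0.017,-0.006,0.05],[0,0,0],0.087]]' 
python3 -m jog '[[[0.01,-0.003,0.03],[0,0,0],0.087],[[0.015,-0.005,0.06],[0,0,0],0.087],[[0.015,-0.005,0.08],[0,0,0],0.087],[[0.015,-0.005,0.08],[0,0,0],0.087],[[0.015,-0.005,0.08],[0,0,0],0.087]]'
python3 - <<'E'
from h import *
st();_,p=axes();print(indk(p))
for n in ("wrist","side","top"):
    im=r.camera(n)[:,:,::-1].copy();cv2.imwrite(f"pics/{n}18.png",im)
crop('pics/side18.png','pics/s18.png',240,120,340,210,6)
E
```

```text
clock: 33.22
tool_pos: [0.6012, 0.2235, 0.1179]
ee_rot: [-0.3, 0.641, 0.5, 0.499]
force: [-0.6, -0.0, -0.6]
width: 0.0626
clock: 33.63
tool_pos: [0.6162, 0.218, 0.1662]
ee_rot: [-0.3, 0.642, 0.501, 0.497]
force: [0.9, 0.2, -0.1]
width: 0.086
clock: 34.05
tool_pos: [0.634, 0.2126, 0.2495]
ee_rot: [-0.301, 0.64, 0.5, 0.5]
force: [-0.2, 1.0, -0.4]
width: 0.0866
t 34.05 q [-0.45, 0.61, 0.31, 1.06, -0.35, 1.79, 1.03] tcp [0.634, 0.2126, 0.2495] jaw ang 70.2 x [-0.319, 0.115, -0.941] F [-0.2, 1.0, -0.4] w 0.0866
[-0.0648  0.0003  0.21  ]
```

View pics/wrist18.png

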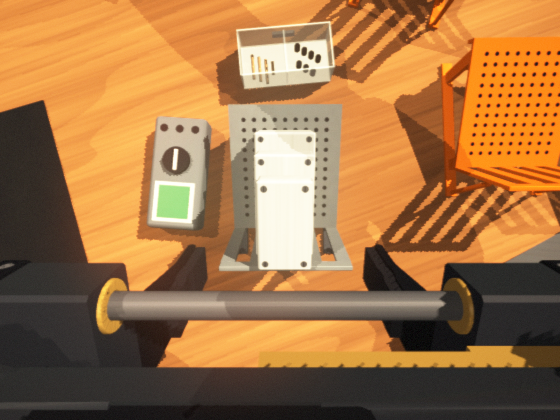

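View pics/s18.png

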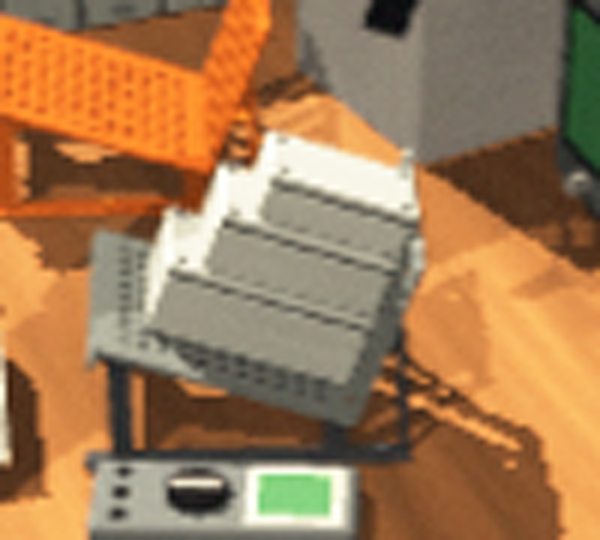

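View pics/top18.png

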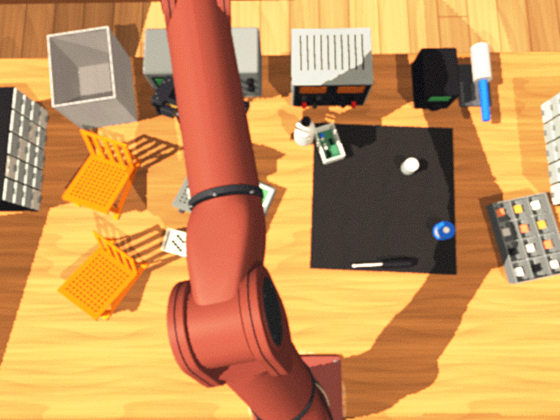

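The pile stands square, centred (deck columns 229–341, lids about 255–316) and against the backstop. Jar, reel, bottle, open case, drawer and multimeter look unmoved. The arm is clear, so I'm handing in.

Run:
```python
from h import *
print(r.finish_job());st()
```

```text
the job is handed in; nothing more can be done
None
the job is handed in; nothing more can be done
```

The three cases are stacked on the grey rack, large, then medium, then small, lids up. Each was lowered to contact, slid down the slope against the backstop (push force about 35–45 N measured at the wrist), and released before I handed in at about 34 s. The hand-in gives no verdict.

**Last checks:**
- **Height and end position:** each case touched down within 1 mm of its expected height. With the end against the backstop, the medium and small centres measured x = -50.7 and -43.7 mm in the deck frame (ideal -52 and -43). I used the large case's own contact to zero the backstop, so its x has no independent check.
- **Centring:** the wrist camera showed the pile on the deck's centre line and square to it. The side view showed the three ends in line at the backstop.
- **Other objects:** the jar, reel, bottle, open case, screwdriver, drawer and multimeter looked unmoved by eye in the last pictures. I did not measure them.

**What disagreed or failed:**
- **Fingertip offset:** in the images the fingertips sit about 15 mm behind the TCP, not 17 mm ahead as stated. Because of this, the large case was carried by only its top few millimetres.
- **Missed grasp:** the first grasp of the medium case closed above its lid. The finger width and the weight reading showed it; the case had not moved, and I gripped it again about 35 mm lower.
- **Rack position:** an early wrist reading was about 10 mm off because the arm was still moving. I corrected it before placing anything.

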